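# Refit the hinge pin of the lemon press

## Robot

A 7-joint arm with a two-finger parallel gripper is mounted at the origin on the work surface; the furniture and walls round the work are solid. World frame = base frame: x ahead of the robot, y to its left, z up, the work surface at z = 0. Lengths are in mm, angles in rad, forces in N, time in s.
With the tool pointing down it reaches from about 400 to 875 mm from the base axis. Payload 6.5 kg.
Tool frame: the origin (TCP) lies on the centre line of the jaws, within the pads' length; the fingertips stand 25 mm ahead of it and the grasp point (between the pads) lies 6 mm ahead of it (bot.tcp_to_tips is the distance from the TCP to the fingertips, in mm); z points along the fingers, y is the line along which they close (so a half turn about z gives the same grasp; the last joint's range is limited). The gripper opens to 85 mm and grips with 20 to 120 N. Pads are 22 mm wide; open, the fingers measure 114 mm over their backs; the gripper's body (76 mm by 85 mm) begins 54 mm behind the grasp point. The pads swing forward as they close: fully open they stand 13 mm farther back than shut.
Start: joints at [-1.369, 0.536, -0.004, 1.538, 0.003, 1.067, -0.071], TCP at [171.992, 626.825, 256.29] pointing down, gripper open.
Joint ranges: [-2.7, 2.7], [-0.37, 2.16], [-1.27, 1.26], [0.24, 2.4], [-1.31, 4.45], [0.19, 1.91], [-2.76, 2.76]. Speed limits (rad/s): [2.39, 2.39, 3.14, 3.14, 3.14, 3.14, 3.14].

## Interface

Orientations are given as [roll, pitch, yaw] about the fixed x, y, z axes, in that order (R = Rz(yaw) Ry(pitch) Rx(roll)).
In Python, from plant import telemetry, optics, job, bot gives the robot as it stands.
- The arm moves only by the shell command python3 -m handwheel 'ROWS' [FORCE]. ROWS is JSON, a list of rows, each an object with "xyz": the shift along the tool's x, y, z in cm, a list of three; "spin": the turn about the tool's z in degrees; "grip": the opening, from -1 (shut) to 1 (fully open). A call has 1 to 5 rows; each row is the pose to reach, as a shift and turn from the pose commanded when the call began, along the tool's axes at that moment; what a row does not reach only later rows make up. A row lasts 1/10 s, in which the tool goes at most 50 mm and 8.59 degrees, less where a joint would pass 70% of its speed; a pose out of reach is approached as far as the arm can. A call with a gripper value outside its range is refused whole. The fingers move at their own pace and stop on an object; FORCE is the grip in N (left out, the last holds). Time passes only in rows, so rows that repeat a pose let the fingers close. It gives the time, the measured TCP pose, the force, the opening and the grip force at its end, in the units of the state.
- telemetry.read_state(): the state, without advancing time (a new reading comes with each control period).
- optics.snapshot(name): name is "side" or "top" or "wrist"; returns a dict with "image" (400x640x3 uint8, blue, green, red), "depth" (400x640 float32, mm along the optical axis (not along the pixel's ray), 0 where there is no reading), "fx", "fy", "cx", "cy" (pixels), "rvec" (rotation vector, rad) and "tvec" (3), from world to camera coordinates, as OpenCV has them; the wrist camera has in their place "tool_from_camera" (4x4, takes a point from camera to tool coordinates, whose origin is the TCP and whose axes are the flange's). Camera axes: x right, y down, z forward; pixel columns grow to the right and rows downward; lengths in mm; the calibration is good to about 2 mm. A picture is of the moment at which its call begins: read the wrist's pose just before it.
- job.hand_in(): hands the job in; it is judged then, once.
The state is a dict: "time_s": time; "joint_positions": joint angles; "joint_velocities": joint speeds; "tau": joint torques, N m; "tcp_pos": TCP position; "orientation": TCP orientation; "force": force on the tool from outside, world axes, zero at the start; "wrist_torque": the same for the moment, N m; "width": opening from 0.0 (shut) to 1.0 (fully open); "grip_force": force on a finger pad.
Only numpy, scipy, OpenCV 4.12 (cv2) and the standard library are available. Lean on these libraries where they do the work, as an engineer would, in place of code of your own. Each camera call takes 0.05 s, during which the arm holds its last target. There are 200 camera calls.

## Task

The lemon press has been washed and lies in pieces: put it back together. Set the lever in place on the green base, its barrel in the saddle between the two eyed lugs and its round pressing foot in the cup, then thread the red-handled hinge pin through lug, barrel and lug, from either side, until its red handle is home against the lug. Leave the drinking cup, the glass tumbler and the salt shaker where they stand.

Things in the scene. Friction and masses are not known exactly. Their poses are not given: they have to be found in the camera images.
- press: Green base of the lemon press, fixed; place and yaw vary. Origin on the table under the base; x runs from the cup towards the hinge, y along the hinge axis, z up. Foot plate x -74 to +90 mm, 90 mm wide, 13 mm high. At x = 60 mm two lugs with coaxial 15 mm holes (see press_hinge); at x = -20 mm a round cup (see press_cup).
- press_hinge (a point): Hinge centre (press frame 60, 0, 65 mm), midway between the lugs on the axis of their holes, which runs along y. Each lug is 12 mm thick: y = 23 to 35 and -35 to -23 mm, 46 mm clear between; the eyes are 34 mm across, top at z = 82 mm. Between them an open 90 degree V saddle carries the lever's barrel with its bore in line with the holes.
- press_cup (a point): Centre of the cup's inner floor (press frame -20, 0, 49 mm). Steel rim 82 mm outside, 72 mm inside, 8 mm above that floor. Axes as press.
- lever: Loose aluminium lever, 196 mm long, 0.22 kg, lying level, right way up. Origin: centre of the underside of its round foot (48 mm wide, 14 mm high); x towards the barrel, y along the barrel, z up. Straight arm 18 mm wide, 24 mm high (z 14 to 38 mm), x -40 to +70 mm; black grip, 22 mm thick, on to x = -100 mm. In place: level, foot on the cup floor, barrel on the saddle, axes along the press's.
- lever_bore (a point): Centre of the bore of the barrel (lever frame 80, 0, 16 mm), a tube along y: outside 32 mm, bore 16 mm, 40 mm long. It comes to press_hinge.
- lever_grip (a point): Point inside the arm over the foot's centre (lever frame 0, 0, 28 mm); the arm's upright sides are 9 mm either side. Good to pinch here; the centre of mass is about 15 mm further towards the barrel.
- pin: Loose hinge pin, 155 mm long, 0.07 kg, lying flat. Flat red handle 60 mm long (x -30 to +30 mm), 24 mm wide (y), 12 mm thick (z); origin at the centre of its underside. A steel shaft 12 mm in diameter runs on along +x, axis 6 mm above the underside, tapering to 5 mm over the last 13 mm, tip at x = 125 mm. Home when the handle's shoulder (x = 30 mm) meets a lug's outside.
- pin_seat (a point): Point on the shaft axis 35 mm ahead of the handle's shoulder (pin frame x 65, y 0, z 6 mm); it comes to press_hinge when the pin is home, from whichever side. Axes as pin.
- pin_tip (a point): Tip of the pin's nose (pin frame x 125, y 0, z 6 mm).
- cup_c: White tapered cup without a handle, 79 mm wide and 103 mm high, standing loose; origin at the centre of its underside. Leave alone.
- tumbler: Clear glass tumbler, 80 mm wide and 91 mm high, standing loose; origin at the centre of its underside. Leave alone.
- salt: Salt shaker, 44 mm wide and 90 mm high, standing loose; origin at the centre of its underside. Leave alone.
There are look-alikes about, which are no part of the job. Leave any blue look-alike of the pin alone.

How it is judged:
By the outcome, as a careful person would: the job done as asked, in the order asked, and still so for the second after the job is handed in, with the robot touching nothing.
It also fails if it takes over 64 s, if anything falls off the work surface, if the arm or the gripper's body presses on something with over 40 N, if the wrist force passes 120 N, or if a joint passes its speed limit or range.

## Working session

There is one attempt and no reset: what is moved stays moved. The work goes in short steps, Python scripts to look and compute and a shell command to move; the robot and the scene stay as the last step left them, time stands still between calls to the robot, and variables do not carry over. Pictures are saved under pics/ and viewed, at most 10 in all, crops included, and the job is handed in when it is done.

```bash
ls; mkdir -p pics; cat > h.py <<'E'
import numpy as np, cv2
from scipy.spatial.transform import Rotation as Rn
from plant import telemetry, optics, job, bot
def snap(n):
    st=telemetry.read_state(); s=optics.snapshot(n); s['st']=st
    if n=='wrist':
        T=np.eye(4); T[:3,:3]=Rn.from_euler('xyz',st['orientation']).as_matrix(); T[:3,3]=st['tcp_pos']
        s['T']=T@np.array(s['tool_from_camera'])
    else:
        R=cv2.Rodrigues(np.array(s['rvec'],float))[0]; t=np.array(s['tvec'],float).ravel()
        T=np.eye(4); T[:3,:3]=R.T; T[:3,3]=-R.T@t; s['T']=T
    return s
def onplane(s,uv,z):
    uv=np.atleast_2d(np.array(uv,float)); d=np.c_[(uv[:,0]-s['cx'])/s['fx'],(uv[:,1]-s['cy'])/s['fy'],np.ones(len(uv))]@s['T'][:3,:3].T
    o=s['T'][:3,3]; return o+d*((z-o[2])/d[:,2])[:,None]
def cloud(s):
    v,u=np.mgrid[:400,:640]; z=s['depth']; P=np.stack([(u-s['cx'])/s['fx']*z,(v-s['cy'])/s['fy']*z,z],-1)
    return P@s['T'][:3,:3].T+s['T'][:3,3]
E
python3 - <<'E'
from h import *
for n in('top','side'):
    s=snap(n); cv2.imwrite(f'pics/{n}0.png',s['image']); print(n,s['T'].round(2).tolist(),s['fx'])
st=telemetry.read_state();print(st)
E
```

```text
pics
top [[-0.13, -0.92, 0.37, -200.47], [-0.99, 0.12, -0.06, 73.89], [0.01, -0.38, -0.93, 1630.06], [0.0, 0.0, 0.0, 1.0]] 501.452816753748
side [[0.76, -0.56, 0.33, 31.6], [-0.65, -0.65, 0.39, -519.37], [-0.0, -0.52, -0.86, 1106.0], [0.0, 0.0, 0.0, 1.0]] 393.9659237307115
{'time_s': 0.1, 'joint_positions': array([-1.36917225,  0.5371439 , -0.00442779,  1.53871982,  0.00260674,
        1.06734674, -0.07117012]), 'joint_velocities': array([-0.00116681, -0.00020561,  0.0019952 , -0.00281509, -0.0024742 ,
       -0.00213338,  0.00087203]), 'tau': array([ 2.29011821e-03, -5.84566712e+01,  1.05134580e+00, -2.59774518e+01,
        1.25325500e-02,  4.57521033e-03,  2.06016256e-05]), 'tcp_pos': array([171.89232073, 626.31880704, 255.48737945]), 'orientation': array([-3.13998577e+00,  1.30245324e-04,  2.87386410e+00]), 'force': array([-0.53447154, -0.11145677, -0.68315066]), 'wrist_torque': array([ 0.02295419,  0.04743637, -0.01456234]), 'grip_force': 0.0, 'width': 0.9996019825098724}
```

View pics/top0.png

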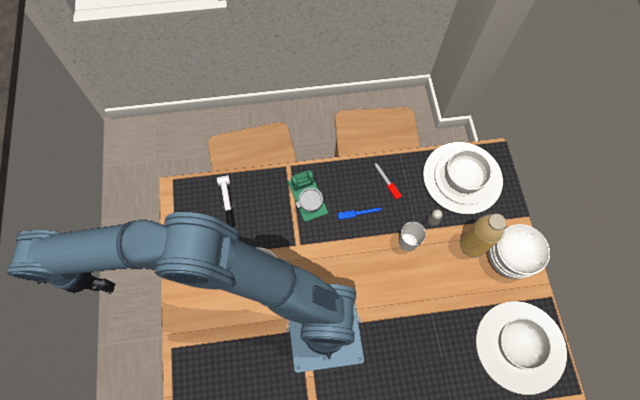

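View pics/side0.png

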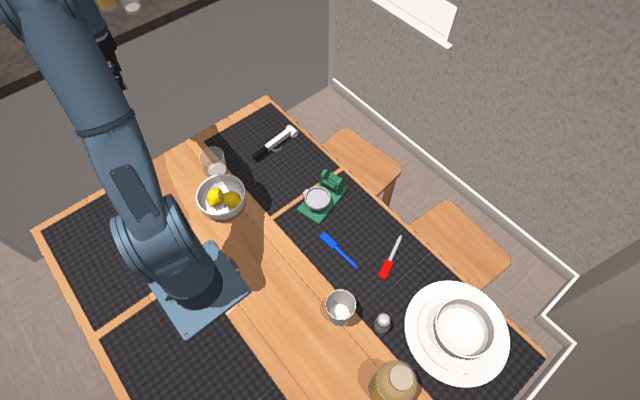

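The top view shows the lever at (225,200), press at (307,195), red pin at (390,183) and blue look-alike at (360,213). The side view agrees: lever (278,143), press (322,195), red pin (391,257).

```bash
python3 - <<'E'
from h import *
for n in('top','side'):
    s=snap(n); h=cv2.cvtColor(s['image'],cv2.COLOR_BGR2HSV); C=cloud(s); C[s['depth']==0]=np.nan
    H,S,V=[h[...,i].astype(int) for i in range(3)]
    red=((H<8)|(H>172))&(S>150)&(V>80); green=(H>65)&(H<95)&(S>80)&(V>30)
    for nm,m in(('red',red),('green',green)):
        k,l,stt,c=cv2.connectedComponentsWithStats(m.astype(np.uint8))
        for i in range(1,k):
            if stt[i,4]>25:
                mm=l==i; v,u=np.nonzero(mm); P=C[mm]
                print(n,nm,stt[i],c[i].round(1),'z',np.nanpercentile(P[:,2],[2,50,98]).round(1),'med',np.nanmedian(P,0).round(1))
                z=12 if nm=='red' else 13
                W=onplane(s,np.c_[u,v],z)[:,:2].astype(np.float32); print('  rect on z',z,cv2.minAreaRect(W))
    # heights in lever / pin / press regions
    ok=(C[...,0]>300)&(C[...,0]<800)&(C[...,1]>-250)&(C[...,1]<450)
    np.save(f'pics/{n}C.npy',C)
    # height maps of things on table
    m=ok&(C[...,2]>8)&(C[...,2]<140)
    k,l,stt,c=cv2.connectedComponentsWithStats(m.astype(np.uint8))
    for i in range(1,k):
        if stt[i,4]>40:
            P=C[l==i]; print(n,'obj',c[i].round(),stt[i,4],'xyz min',np.percentile(P,2,0).round(),'max',np.percentile(P,98,0).round(),'rect',cv2.minAreaRect(P[:,:2].astype(np.float32)))
E
```

```text
top red [387 183  15  17 126] [394.  190.8] z [-1.8 10.5 19.5] med [ 443.3 -309.5   10.5]
  rect on z 12 ((443.6915588378906, -309.2129211425781), (61.06909942626953, 27.36652946472168), 22.674659729003906)
top green [288 170  30  32 454] [301.7 182.4] z [ 6.2 42.9 85.1] med [502.9  11.8  42.9]
  rect on z 13 ((507.35443115234375, 4.5763397216796875), (96.22834014892578, 92.84258270263672), 15.20456314086914)
top green [299 202  29  20 254] [313.3 212.9] z [-1.6 12.1 19.9] med [397.3 -16.3  12.1]
  rect on z 13 ((401.66925048828125, -18.678722381591797), (52.33769226074219, 93.28337097167969), 7.636288166046143)
top obj [308. 195.] 1160 xyz min [381. -59.   9.] max [531.  44.  81.] rect ((467.4321594238281, -4.494384765625), (185.3377685546875, 105.87242889404297), 17.28232192993164)
top obj [226. 198.] 369 xyz min [387. 257.   9.] max [570. 295.  43.] rect ((480.461669921875, 275.0674743652344), (200.78179931640625, 40.24044418334961), 3.4176902770996094)
top obj [355. 213.] 159 xyz min [ 368. -241.    8.] max [ 391. -105.   21.] rect ((378.3863830566406, -174.6229705810547), (147.9
[... 309 characters left out ...]
 z [ 6.7 15.9 80.7] med [493.4 -19.1  15.9]
  rect on z 13 ((470.39630126953125, 5.6480865478515625), (189.93386840820312, 109.4128646850586), 15.19713306427002)
side obj [276. 142.] 403 xyz min [385. 257.  12.] max [569. 295.  42.] rect ((476.79754638671875, 267.15350341796875), (192.83555603027344, 43.39220428466797), 9.540535926818848)
side obj [323. 197.] 1393 xyz min [384. -57.   9.] max [534.  36.  80.] rect ((459.9213562011719, -1.951995849609375), (165.24754333496094, 98.22776794433594), 14.736908912658691)
side obj [335. 247.] 216 xyz min [ 368. -242.    8.] max [ 391. -102.   16.] rect ((382.6388244628906, -171.72544860839844), (24.94498062133789, 150.873046875), 4.378428936004639)
```

```bash
cat >> h.py <<'E'
def goto(x,y,z,yawdeg):
    st=telemetry.read_state(); R=Rn.from_euler('xyz',st['orientation']).as_matrix()
    d=R.T@(np.array([x,y,z])-st['tcp_pos'])/10; yaw=np.degrees(st['orientation'][2])
    sp=-((yawdeg-yaw+180)%360-180)
    print('xyz cm',d.round(2),'spin',round(sp,2),'| tcp',st['tcp_pos'].round(1),'rpy',np.degrees(st['orientation']).round(2),'t',round(st['time_s'],2),'w',round(st['width'],3),'F',st['force'].round(1),'J',st['joint_positions'].round(2))
E
python3 - <<'E'
from h import *
s=snap('wrist'); print(np.array(s['tool_from_camera']).round(3).tolist(), s['fx'],s['cx'],s['cy'])
print(onplane(s,[[0,0],[639,0],[639,399],[0,399],[320,200]],0).round())
C=np.load('pics/topC.npy');
for n in('top','side'):
    C=np.load(f'pics/{n}C.npy')
    m=(C[...,2]>9)&(C[...,2]<60)&(C[...,0]>370)&(C[...,0]<590)&(C[...,1]>235)&(C[...,1]<315)
    P=C[m]
    for a in range(380,590,15):
        q=P[(P[:,0]>=a)&(P[:,0]<a+15)]
        if len(q): print(n,a,q.mean(0).round(),q[:,1].min().round(),q[:,1].max().round(),q[:,2].max().round())
goto(450,280,250,180)
E
```

```text
[[0.0, -0.962, -0.272, 68.274], [1.0, 0.0, 0.0, -1.594], [-0.0, -0.272, 0.962, -117.343], [0.0, 0.0, 0.0, 1.0]] 287.4019243936992 315.1806445106424 199.49755198811525
[[-112.  334.    0.]
 [  78. 1029.    0.]
 [ 686. 1046.    0.]
 [ 403.   12.    0.]
 [ 210.  621.    0.]]
top 380 [389. 263.  34.] 256.0 274.0 42.0
top 395 [403. 266.  35.] 256.0 276.0 45.0
top 410 [418. 267.  32.] 251.0 302.0 43.0
top 425 [432. 269.  32.] 256.0 291.0 42.0
top 440 [448. 268.  35.] 239.0 279.0 44.0
top 455 [463. 267.  31.] 241.0 279.0 42.0
top 470 [478. 270.  34.] 249.0 282.0 45.0
top 485 [492. 277.  34.] 264.0 308.0 42.0
top 500 [507. 274.  35.] 251.0 293.0 44.0
top 515 [522. 279.  34.] 267.0 309.0 46.0
top 530 [538. 275.  30.] 249.0 296.0 46.0
top 545 [553. 280.  29.] 259.0 308.0 41.0
top 560 [567. 278.  27.] 250.0 313.0 36.0
top 575 [581. 266.  13.] 238.0 299.0 20.0
side 380 [387. 264.  32.] 254.0 307.0 39.0
side 395 [403. 264.  33.] 255.0 277.0 41.0
side 410 [418. 263.  33.] 236.0 278.0 40.0
side 425 [432. 264.  33.] 240.0 277.0 38.0
side 440 [447. 267.  33.] 261.0 280.0 43.0
side 455 [463. 268.  30.] 252.0 285.0 41.0
side 470 [478. 267.  29.] 250.0 281.0 41.0
side 485 [492. 270.  33.] 254.0 282.0 42.0
side 500 [507. 272.  34.] 266.0 286.0 43.0
side 515 [523. 274.  32.] 267.0 288.0 42.0
side 530 [538. 275.  33.] 264.0 286.0 42.0
side 545 [552. 275.  27.] 257.0 301.0 40.0
side 560 [566. 274.  26.] 261.0 299.0 34.0
xyz cm [-35.98 -26.07   0.61] spin -15.34 | tcp [171.9 626.6 255.9] rpy [-1.7995e+02  1.0000e-02  1.6466e+02] t 0.25 w 0.999 F [0.8 0.9 1. ] J [-1.37  0.54 -0.    1.54  0.    1.07 -0.07]
```

```bash
python3 -m handwheel '[{"xyz":[-4,-3,0],"spin":-2,"grip":1},{"xyz":[-8,-6,0],"spin":-4,"grip":1},{"xyz":[-12,-9,0],"spin":-8,"grip":1},{"xyz":[-16,-12,0],"spin":-12,"grip":1},{"xyz":[-19,-14,0],"spin":-15,"grip":1}]' 40
python3 - <<'E'
from h import *
goto(470,270,220,184)
E
```

```text
time_s: 0.75
tcp_pos: [320.3, 438.3, 256.3]
orientation: [-3.14, 0.001, 3.136]
force: [-0.1, -0.3, 0.2]
width: 1.0
grip_force: 0.0
xyz cm [-15.07 -16.73   3.66] spin -4.35 | tcp [320.3 438.3 256.3] rpy [-1.7993e+02  4.0000e-02  1.7965e+02] t 0.75 w 1.0 F [-0.1 -0.3  0.2] J [-1.01  0.35 -0.01  1.82  0.01  0.96  0.54]
```

```bash
python3 -m handwheel '[{"xyz":[-3,-3.4,0.7],"spin":-1,"grip":1},{"xyz":[-6,-6.8,1.4],"spin":-2,"grip":1},{"xyz":[-9,-10.2,2.1],"spin":-3,"grip":1},{"xyz":[-12,-13.5,2.8],"spin":-4,"grip":1},{"xyz":[-15,-16.7,3.6],"spin":-4.3,"grip":1}]'
python3 -m handwheel '[{"xyz":[0,0,0],"spin":0,"grip":1},{"xyz":[0,0,0],"spin":0,"grip":1}]'
python3 - <<'E'
from h import *
goto(470,270,220,184)
s=snap('wrist'); np.savez('pics/w1.npz',image=s['image'],T=s['T'],depth=s['depth']); cv2.imwrite('pics/w1.png',s['image'])
C=cloud(s);C[s['depth']==0]=np.nan
m=(C[...,2]>30)&(C[...,2]<50)&(C[...,0]>370)&(C[...,0]<590)&(C[...,1]>220)&(C[...,1]<330)
P=C[m]; print(len(P))
for a in range(380,590,15):
    q=P[(P[:,0]>=a)&(P[:,0]<a+15)]
    if len(q)>20: print(a,q.mean(0).round(1),np.percentile(q[:,1],[1,99]).round(1),np.median(q[:,2]).round(1))
E
```

```text
time_s: 1.25
tcp_pos: [468.3, 272.1, 220.3]
orientation: [3.141, 0.001, -3.072]
force: [0.1, 1.6, -0.0]
width: 1.001
grip_force: 0.0
time_s: 1.45
tcp_pos: [467.6, 272.6, 220.1]
orientation: [-3.141, -0.0, -3.075]
force: [-0.8, 1.0, 0.3]
width: 1.003
grip_force: 0.0
xyz cm [-0.22 -0.28  0.01] spin -0.2 | tcp [467.6 272.6 220.1] rpy [-1.7998e+02 -3.0000e-02 -1.7620e+02] t 1.45 w 1.003 F [-0.8  1.   0.3] J [-0.65  0.4   0.05  1.86 -0.03  0.88  1.05]
2970
380 [389.1 265.6  34.3] [255.7 275. ] 34.5
395 [402.5 266.5  35.1] [256.9 276.8] 35.5
410 [417.4 267.9  35. ] [257.8 278. ] 35.5
425 [432.3 269.4  34.9] [259.6 279. ] 35.3
440 [447.3 270.4  37.2] [261.8 279.1] 37.5
455 [462.3 271.6  37.6] [262.6 280.3] 37.7
470 [477.6 273.4  37.6] [264.6 282.6] 37.7
485 [492.5 274.6  37.5] [265.5 283.7] 37.6
500 [507.4 276.1  37.7] [267.5 284.8] 37.7
515 [522.4 277.2  37.6] [268.4 286. ] 37.7
530 [537.4 278.4  37.6] [269.4 287.1] 37.6
545 [554.6 281.4  32.4] [261.4 299.8] 31.5
560 [563.2 279.   31.3] [261.6 299.4] 31.3
```

View pics/w1.png

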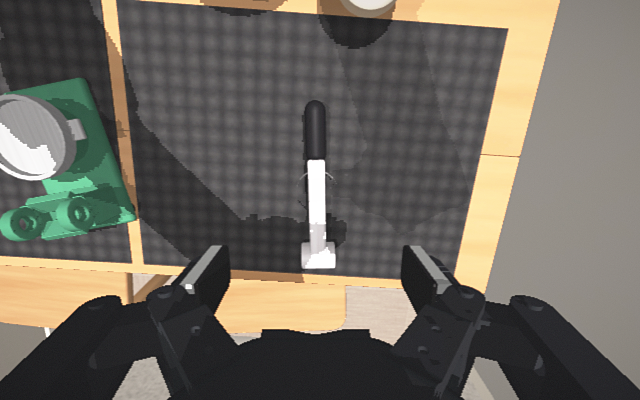

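The wrist picture shows the lever: black grip from (315,100) to (316,158), arm down to (317,240), barrel at (318,255); press at left with its cup at (35,135).

```bash
python3 - <<'E'
from h import *
s=snap('wrist'); C=cloud(s);C[s['depth']==0]=np.nan; g=s['image'].max(2).astype(int)
a=np.radians(5.08); ux=np.array([np.cos(a),np.sin(a)]); uy=np.array([-np.sin(a),np.cos(a)])
o=np.array([485,273.9]); L=np.stack([(C[...,:2]-o)@ux,(C[...,:2]-o)@uy,C[...,2]],-1)
m=(abs(L[...,1])<6)&(L[...,2]>25)&(L[...,2]<50)
for x in range(-110,110,2):
    k=m&(L[...,0]>=x)&(L[...,0]<x+2)
    if k.sum() and (x<-90 or -50<x<-30 or x>60): print(x,k.sum(),L[k][:,2].mean().round(1),g[k].mean().round())
# foot: z~14 level
f=(abs(L[...,1])>11)&(abs(L[...,1])<30)&(L[...,2]>10)&(L[...,2]<18)&(abs(L[...,0])<45)
P=L[f]; print(len(P),P.mean(0),np.percentile(P,[2,98],0).round(1))
# press green: clusters
p=(C[...,2]>9)&(C[...,2]<17)&(C[...,1]<60)&(C[...,1]>-80)
print(cv2.minAreaRect(C[p][:,:2].astype(np.float32)))
E
```

```text
-106 3 27.6 55.0
-104 18 30.1 48.0
-102 24 32.9 49.0
-100 25 34.6 55.0
-98 27 35.8 62.0
-96 27 36.0 68.0
-94 28 36.2 68.0
-92 24 36.3 69.0
-48 18 35.6 46.0
-46 28 35.5 145.0
-44 23 37.2 255.0
-42 23 37.9 255.0
-40 21 37.7 255.0
-38 23 37.7 255.0
-36 24 37.7 255.0
-34 24 38.1 255.0
-32 21 37.9 255.0
62 14 37.6 253.0
64 2 36.5 255.0
66 5 30.0 255.0
68 16 30.6 255.0
70 16 31.1 255.0
72 18 31.6 255.0
74 13 31.5 255.0
76 17 31.3 255.0
78 11 31.5 255.0
80 12 30.6 255.0
82 14 29.6 255.0
84 3 28.2 255.0
86 8 26.1 254.0
10 [-23.41191945  -6.20028865  11.68128052] [[-25.6 -18.2  10.4]
 [-20.2  14.9  13.2]]
((463.4923095703125, -5.1885833740234375), (164.7651824951172, 90.7196273803711), 14.102559089660645)
```

```bash
python3 -m handwheel '[{"xyz":[0,-5,0],"spin":-2,"grip":1},{"xyz":[0,-10,0],"spin":-4,"grip":1},{"xyz":[0,-15,0],"spin":-6,"grip":1},{"xyz":[0,-20,0],"spin":-8,"grip":1},{"xyz":[0,-25,0],"spin":-10,"grip":1}]'
python3 -m handwheel '[{"xyz":[0,-2.5,0],"spin":0,"grip":1},{"xyz":[0,-2.5,0],"spin":0,"grip":1},{"xyz":[0,-2.5,0],"spin":0,"grip":1}]'
python3 - <<'E'
from h import *
goto(470,-5,220,194)
s=snap('wrist'); cv2.imwrite('pics/w2.png',s['image'])
C=cloud(s);C[s['depth']==0]=np.nan; np.save('pics/w2C.npy',C); np.save('pics/w2T.npy',s['T'])
p=(C[...,2]>9)&(C[...,2]<17)&(C[...,1]<70)&(C[...,1]>-80)&(C[...,0]>340)&(C[...,0]<580)
print(cv2.minAreaRect(C[p][:,:2].astype(np.float32)))
r=(C[...,2]>53)&(C[...,2]<61)&(C[...,1]<70)&(C[...,1]>-80)&(C[...,0]>360)&(C[...,0]<490)
print(r.sum(),cv2.minEnclosingCircle(C[r][:,:2].astype(np.float32)), np.median(C[r][:,2]))
t=(C[...,2]>76)&(C[...,2]<90)&(C[...,1]<70)&(C[...,1]>-80)&(C[...,0]>470)&(C[...,0]<550)
k,l,stt,c=cv2.connectedComponentsWithStats(t.astype(np.uint8))
for i in range(1,k):
    if stt[i,4]>20: print('lug',c[i],stt[i,4],C[l==i].mean(0).round(1),C[l==i][:,2].max(),cv2.minAreaRect(C[l==i][:,:2].astype(np.float32)))
E
```

```text
time_s: 2.05
tcp_pos: [484.3, 24.3, 220.8]
orientation: [3.141, 0.001, -2.893]
force: [0.8, -0.0, 0.7]
width: 1.0
grip_force: 0.0
time_s: 2.35
tcp_pos: [490.5, 1.4, 220.5]
orientation: [3.141, 0.001, -2.897]
force: [-0.3, 0.2, -0.2]
width: 0.998
grip_force: 0.0
xyz cm [ 2.15 -0.12  0.05] spin 0.03 | tcp [490.5   1.4 220.5] rpy [ 1.7996e+02  3.0000e-02 -1.6597e+02] t 2.35 w 0.998 F [-0.3  0.2 -0.2] J [-0.19  0.31  0.12  1.99 -0.05  0.84  1.77]
((461.25042724609375, -6.796176910400391), (159.7709503173828, 89.86225128173828), 14.232524871826172)
1436 ((448.00457763671875, -2.6879043579101562), 56.43675994873047) 56.47763001172916
lug [286.00328947 218.34539474] 304 [519.5 -21.5  79.8] 83.1302071505047 ((519.9977416992188, -21.619632720947266), (25.270225524902344, 11.828665733337402), 12.428362846374512)
lug [346.16949153 218.34576271] 295 [505.6  33.9  79.8] 83.15681650084596 ((506.5947570800781, 34.247772216796875), (24.44845962524414, 11.753807067871094), 16.204370498657227)
```

View pics/w2.png

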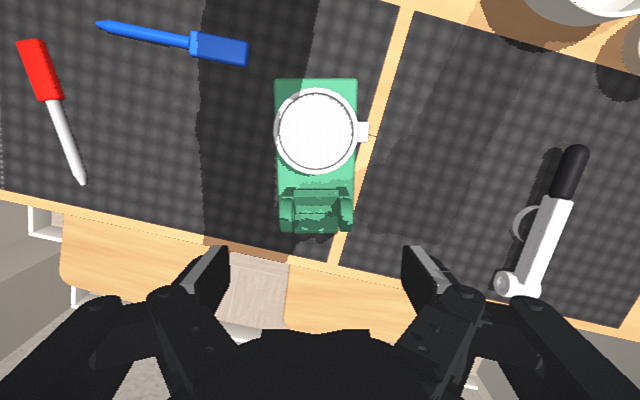

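The picture shows the press centred on (316,165), cup rim centre (316,130), lug eyes at (286,215) and (346,215), red pin at left from (30,45) to (82,185), blue look-alike on top.

```bash
python3 - <<'E'
from h import *
C=np.load('pics/w2C.npy'); a=np.radians(14.1); R=np.array([[np.cos(a),np.sin(a)],[-np.sin(a),np.cos(a)]])
q=(C[...,:2]-[513,6.4])@R.T
r=(C[...,2]>53)&(C[...,2]<61)&(abs(q[...,0]+80)<48)&(abs(q[...,1])<43)
P=q[r]
from scipy.optimize import least_squares
rad=lambda p:np.hypot(*(P-p[:2]).T)-38.5
print(least_squares(rad,[-80,0],loss='soft_l1').x, P.min(0),P.max(0))
# lug extents per face
for sg in(1,-1):
    m=(C[...,2]>72)&(C[...,2]<86)&(abs(q[...,0])<20)&(q[...,1]*sg>15)&(q[...,1]*sg<45)
    print(sg,np.percentile(q[m],[2,98],0).round(1), q[m].mean(0))
# saddle
goto(484.7,273.9,220,185.1)
E
python3 -m handwheel '[{"xyz":[0,5,0],"spin":2,"grip":1},{"xyz":[0,10,0],"spin":4,"grip":1},{"xyz":[0,15,0],"spin":6,"grip":1},{"xyz":[0,20,0],"spin":8,"grip":1},{"xyz":[0,25,0],"spin":9,"grip":1}]'
python3 - <<'E'
from h import *
goto(484.7,273.9,100,185.1)
E
```

```text
[-79.17612409  -0.29103382] [-119.81898165  -40.65833878] [-38.55443237  40.40552064]
1 [[-13.9  22.9]
 [ 14.7  34.1]] [-1.64485797 28.35959266]
-1 [[-14.2 -34.4]
 [ 14.3 -23.1]] [ -1.77218755 -28.67553612]
xyz cm [-6.08 26.49  0.07] spin 9.02 | tcp [490.4   2.2 220.4] rpy [ 1.7995e+02  2.0000e-02 -1.6588e+02] t 2.4 w 1.0 F [-0.3 -0.2  0.1] J [-0.19  0.31  0.12  1.99 -0.05  0.84  1.77]
time_s: 2.9
tcp_pos: [428.0, 246.7, 220.5]
orientation: [3.141, 0.0, -3.052]
force: [1.1, 0.6, -0.7]
width: 0.999
grip_force: 0.0
xyz cm [-5.89  2.2  12.06] spin 0.02 | tcp [428.  246.7 220.5] rpy [ 1.7995e+02  1.0000e-02 -1.7488e+02] t 2.9 w 0.999 F [ 1.1  0.6 -0.7] J [-0.64  0.32  0.03  1.98 -0.01  0.84  1.06]
```

```bash
python3 -m handwheel '[{"xyz":[-3,1.1,2.5],"spin":0,"grip":0.5},{"xyz":[-5.9,2.2,5],"spin":0,"grip":0.5},{"xyz":[-5.9,2.2,9],"spin":0,"grip":0.3},{"xyz":[-5.9,2.2,12],"spin":0,"grip":0.1},{"xyz":[-5.9,2.2,12],"spin":0,"grip":0}]'
python3 -m handwheel '[{"xyz":[0,0,0],"spin":0,"grip":0},{"xyz":[0,0,0],"spin":0,"grip":0}]'
python3 - <<'E'
from h import *
s=snap('wrist'); C=cloud(s);C[s['depth']==0]=np.nan; g=s['image'].max(2).astype(int)
cv2.imwrite('pics/w3.png',s['image'])
a=np.radians(5.1); ux=np.array([np.cos(a),np.sin(a)]); uy=np.array([-np.sin(a),np.cos(a)])
o=np.array([479.7,273.4]); L=np.stack([(C[...,:2]-o)@ux,(C[...,:2]-o)@uy,C[...,2]],-1)
m=(abs(L[...,1])<15)&(L[...,2]>30)&(L[...,2]<45)
for x in range(-110,110,8):
    k=m&(L[...,0]>=x)&(L[...,0]<x+8)
    if k.sum()>10: print(x,k.sum(),L[k].mean(0).round(1),np.percentile(L[k][:,1],[2,98]).round(1),g[k].mean().round())
goto(484.7,273.9,43,185.1)
E
```

```text
time_s: 3.4
tcp_pos: [482.9, 270.4, 96.6]
orientation: [-3.139, -0.008, -3.051]
force: [-0.7, -0.7, -0.4]
width: 0.499
grip_force: 0.0
time_s: 3.6
tcp_pos: [487.7, 271.1, 102.2]
orientation: [3.14, 0.003, -3.054]
force: [0.6, 0.2, 0.1]
width: 0.5
grip_force: 0.0
-102 137 [-95.8  -0.4  32.9] [-7.5  6.8] 49.0
-94 457 [-89.8  -0.3  34.7] [-9.4  9.4] 58.0
-86 472 [-82.   -0.2  35. ] [-10.    9.5] 61.0
-78 453 [-74.1  -0.3  35. ] [-10.    9.6] 61.0
-70 444 [-66.1  -0.1  34.9] [-9.6  9.8] 61.0
-62 415 [-58.1  -0.2  34.9] [-9.6  9.5] 60.0
-54 409 [-50.1  -0.2  35.1] [-9.7  9.5] 60.0
-46 380 [-42.1  -0.1  35.1] [-9.1  9.1] 90.0
-38 342 [-34.1  -0.1  37.6] [-8.4  8.2] 253.0
-30 332 [-26.   -0.1  37.6] [-8.5  8.3] 254.0
-22 327 [-18.   -0.1  37.6] [-8.5  8.5] 254.0
-14 313 [-10.    0.1  37.6] [-8.6  8.7] 251.0
-6 309 [-2.   0.  37.6] [-8.6  8.8] 249.0
2 290 [ 6.  -0.2 37.6] [-8.7  8.2] 252.0
10 283 [14.  -0.3 37.6] [-8.7  8.4] 235.0
18 279 [22.  -0.2 37.6] [-8.8  8.5] 163.0
26 262 [29.9 -0.1 37.6] [-8.9  8.7] 186.0
34 276 [38.  -0.1 37.5] [-8.9  8.9] 206.0
42 243 [46.  -0.4 37.7] [-9.   8.2] 211.0
50 245 [54.  -0.4 37.6] [-9.   8.3] 211.0
58 229 [62.   0.1 37.7] [-8.3  8.5] 221.0
66 98 [69.  -0.2 35.6] [-12.4  13.5] 226.0
74 368 [77.9 -0.  31.4] [-14.6  14.3] 239.0
82 162 [84.2  0.3 31.1] [-14.   14.3] 233.0
xyz cm [0.31 0.32 5.93] spin -0.1 | tcp [487.9 270.9 102.3] rpy [ 1.799e+02  1.700e-01 -1.750e+02] t 3.65 w 0.497 F [1.3 0.2 0.5] J [-0.61  0.6   0.03  1.89 -0.03  0.65  1.09]
```

View pics/w3.png

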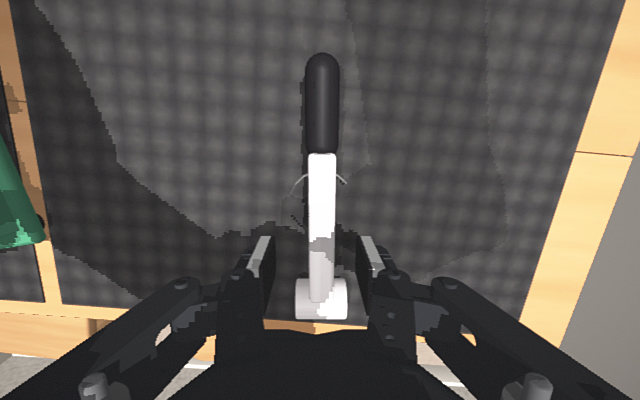

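The picture shows the arm of the lever at column 322 between the fingers, whose middle is near column 316; about 3 mm sideways correction, then down.

```bash
python3 -m handwheel '[{"xyz":[0.3,0.3,1],"spin":0,"grip":0},{"xyz":[0.3,0.3,3],"spin":0,"grip":0},{"xyz":[0.3,0.3,4.5],"spin":0,"grip":0},{"xyz":[0.3,0.3,5.7],"spin":0,"grip":0},{"xyz":[0.3,0.3,5.7],"spin":0,"grip":0}]'
python3 -m handwheel '[{"xyz":[0,0,0],"spin":0,"grip":0},{"xyz":[0,0,0],"spin":0,"grip":0}]'
python3 - <<'E'
from h import *
goto(484.7,273.9,43,185.1)
E
```

```text
time_s: 4.15
tcp_pos: [482.7, 271.7, 41.7]
orientation: [-3.14, -0.003, -3.055]
force: [-0.2, -0.1, -0.4]
width: 0.502
grip_force: 0.0
time_s: 4.35
tcp_pos: [484.4, 272.6, 43.9]
orientation: [3.141, 0.001, -3.055]
force: [-0.6, 0.1, -0.2]
width: 0.501
grip_force: 0.0
xyz cm [-0.05  0.13  0.09] spin -0.16 | tcp [484.4 272.6  43.9] rpy [ 1.7997e+02  6.0000e-02 -1.7506e+02] t 4.35 w 0.501 F [-0.6  0.1 -0.2] J [-0.61  0.69  0.02  1.9  -0.03  0.54  1.09]
```

```bash
python3 -m handwheel '[{"xyz":[0,0.1,0],"spin":0,"grip":-0.5},{"xyz":[0,0.1,0],"spin":0,"grip":-1},{"xyz":[0,0.1,0],"spin":0,"grip":-1},{"xyz":[0,0.1,0],"spin":0,"grip":-1},{"xyz":[0,0.1,0],"spin":0,"grip":-1}]' 80
python3 -m handwheel '[{"xyz":[0,0,0],"spin":0,"grip":-1},{"xyz":[0,0,0],"spin":0,"grip":-1},{"xyz":[0,0,-1],"spin":0,"grip":-1},{"xyz":[0,0,-3],"spin":0,"grip":-1},{"xyz":[0,0,-6],"spin":0,"grip":-1}]'
python3 -m handwheel '[{"xyz":[0,0,-5],"spin":0,"grip":-1},{"xyz":[0,0,-8],"spin":0,"grip":-1},{"xyz":[0,0,-10],"spin":0,"grip":-1},{"xyz":[0,0,-10],"spin":0,"grip":-1},{"xyz":[0,0,-10],"spin":0,"grip":-1}]'
python3 - <<'E'
from h import *
c,sn=np.cos(np.radians(14.1)),np.sin(np.radians(14.1))
d=-75 
goto(513+d*c,6.4+d*sn,180,194.1)
s=snap('wrist'); C=cloud(s);C[s['depth']==0]=np.nan; cv2.imwrite('pics/w4.png',s['image'])
T=s['st'];R=Rn.from_euler('xyz',T['orientation']).as_matrix(); L=(C-T['tcp_pos'])@R  # tool coords
m=(abs(L[...,1])<14)&(L[...,2]>-15)&(L[...,2]<45)&(L[...,0]>-100)&(L[...,0]<115)
for x in range(-100,120,8):
    k=m&(L[...,0]>=x)&(L[...,0]<x+8)
    if k.sum()>15: print(x,k.sum(),np.median(L[k],0).round(1),np.percentile(L[k][:,1],[2,98]).round(1))
E
```

```text
time_s: 4.85
tcp_pos: [484.1, 273.9, 44.1]
orientation: [3.141, 0.001, -3.055]
force: [-0.4, 0.6, 5.4]
width: 0.194
grip_force: 78.7
time_s: 5.35
tcp_pos: [482.4, 272.5, 103.1]
orientation: [-3.14, -0.003, -3.055]
force: [0.4, 0.3, -1.8]
width: 0.187
grip_force: 78.2
time_s: 5.85
tcp_pos: [483.3, 273.1, 203.1]
orientation: [-3.142, -0.0, -3.055]
force: [0.5, -0.2, -2.1]
width: 0.193
grip_force: 78.4
xyz cm [  6.75 -28.02   2.32] spin -9.14 | tcp [483.3 273.1 203.1] rpy [-1.8000e+02 -1.0000e-02 -1.7504e+02] t 5.85 w 0.193 F [ 0.5 -0.2 -2.1] J [-0.63  0.44  0.04  1.84 -0.02  0.86  1.08]
-44 79 [-36.7  -1.7   6.7] [-10.1   6.8]
-36 447 [-32.1  -1.2   6.6] [-9.9  7. ]
-28 476 [-24.   -1.2   6.6] [-9.9  7.4]
-20 482 [-16.1  -1.7   6.5] [-9.7  6.7]
-12 674 [-7.8 -1.2  6.2] [-11.    8.1]
-4 754 [ 0.1 -1.7  6. ] [-11.1   8.2]
4 1556 [10.7  1.1  5.2] [-13.6  12.8]
12 601 [16.  -1.3  6.5] [-10.2   7.2]
20 669 [24.1 -1.3  6.5] [-10.6  11.7]
28 673 [32.  -1.7  6.4] [-10.3   6.9]
36 746 [40.3 -1.5  6.7] [-10.1   6.8]
44 771 [48.2 -1.7  8.8] [-11.7   8.3]
52 875 [56.1 -1.7  8.5] [-12.    8.6]
60 909 [64.  -1.7  8.5] [-11.6   8.6]
68 976 [71.9 -1.7  8.6] [-11.9   8.4]
76 1024 [80.  -1.7  8.4] [-11.7   8.6]
84 1084 [88.1 -1.7  8.5] [-11.9   8.5]
92 965 [95.6 -1.7  9.1] [-11.3   8.2]
100 168 [101.2  -1.7  11.8] [-8.2  4.7]
```

View pics/w4.png

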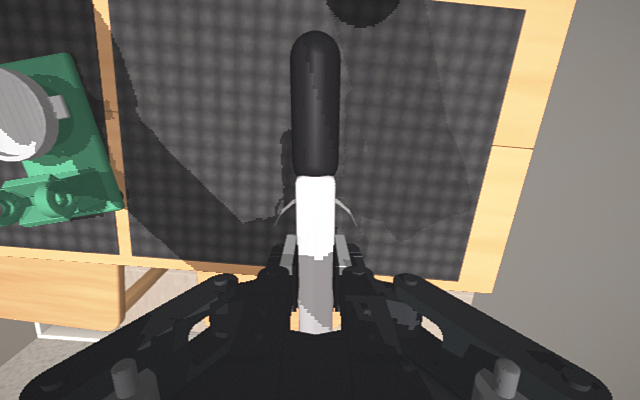

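The lever is held level at the middle of the jaws, its arm on column 317; the press is at the left. The camera reads the clamped arm at tool y -1.6, which I take as the camera's bias.

```bash
python3 -m handwheel '[{"xyz":[1,-5,0],"spin":-2,"grip":-1},{"xyz":[2.2,-10,0],"spin":-4,"grip":-1},{"xyz":[3.5,-15,0],"spin":-6,"grip":-1},{"xyz":[5,-20,0],"spin":-8,"grip":-1},{"xyz":[6,-25,0],"spin":-9,"grip":-1}]'
python3 -m handwheel '[{"xyz":[0,0,0],"spin":0,"grip":-1},{"xyz":[0,0,0],"spin":0,"grip":-1},{"xyz":[0,0,0],"spin":0,"grip":-1}]'
python3 - <<'E'
from h import *
s=snap('wrist'); C=cloud(s);C[s['depth']==0]=np.nan; g=s['image'].max(2).astype(int)
T=s['st'];R=Rn.from_euler('xyz',T['orientation']).as_matrix(); L=(C-T['tcp_pos'])@R
m=(abs(L[...,1]+1.6)<7)&(L[...,2]>0)&(L[...,2]<45)
for x in list(range(38,52))+list(range(98,108)):
    k=m&(L[...,0]>=x)&(L[...,0]<x+1)
    if k.sum(): print(x,k.sum(),np.median(L[k],0).round(1),g[k].mean().round())
goto(439.5,-10.4,150,194.1)
E
```

```text
time_s: 6.4
tcp_pos: [444.3, 24.4, 201.9]
orientation: [3.141, -0.003, -2.896]
force: [0.3, -0.4, -1.3]
width: 0.189
grip_force: 78.6
time_s: 6.7
tcp_pos: [446.1, 27.2, 202.5]
orientation: [3.141, -0.001, -2.897]
force: [-0.9, 0.4, -1.8]
width: 0.186
grip_force: 78.7
38 73 [38.5 -1.7  6.3] 255.0
39 65 [39.5 -1.7  6.1] 255.0
40 73 [40.5 -1.7  6.2] 255.0
41 68 [41.5 -1.7  6.4] 255.0
42 81 [42.5 -1.7  6.8] 255.0
43 88 [43.5 -2.1  7.5] 249.0
44 81 [44.4 -1.2  8.8] 120.0
45 61 [45.6 -1.7  8.5] 44.0
46 67 [46.6 -2.1  8.5] 49.0
47 64 [47.5 -1.5  8.2] 52.0
48 70 [48.5 -1.5  8. ] 55.0
49 71 [49.6 -1.7  7.7] 58.0
50 69 [50.5 -1.7  7.9] 58.0
51 69 [51.5 -1.2  8.1] 58.0
98 85 [98.5 -1.3  9.1] 49.0
99 78 [99.5 -1.7  9.8] 47.0
100 75 [100.4  -1.3  10.4] 46.0
101 56 [101.5  -1.7  11.4] 45.0
102 42 [102.5  -1.9  12.5] 43.0
103 11 [103.3  -1.7  14. ] 49.0
104 1 [104.2  -2.5  15.8] 59.0
xyz cm [ 1.57 -3.53  5.27] spin -0.02 | tcp [446.2  27.6 202.7] rpy [ 1.7997e+02 -6.0000e-02 -1.6592e+02] t 6.75 w 0.191 F [ 0.  -0.6 -1.4] J [-0.23  0.27  0.08  2.11 -0.03  0.77  1.68]
```

```bash
python3 -m handwheel '[{"xyz":[0.8,-1.8,1],"spin":0,"grip":-1},{"xyz":[1.6,-3.5,2],"spin":0,"grip":-1},{"xyz":[1.6,-3.5,4],"spin":0,"grip":-1},{"xyz":[1.6,-3.5,5.2],"spin":0,"grip":-1},{"xyz":[1.6,-3.5,5.2],"spin":0,"grip":-1}]'
python3 -m handwheel '[{"xyz":[0,0,0],"spin":0,"grip":-1},{"xyz":[0,0,0],"spin":0,"grip":-1}]'
python3 - <<'E'
from h import *
goto(439.1,-10.5,110,194.1)
s=snap('wrist'); cv2.imwrite('pics/w5.png',s['image'])
E
```

```text
time_s: 7.25
tcp_pos: [438.3, -10.4, 149.8]
orientation: [3.141, -0.003, -2.896]
force: [0.6, 0.9, -1.6]
width: 0.191
grip_force: 78.8
time_s: 7.45
tcp_pos: [440.0, -10.9, 151.8]
orientation: [-3.142, 0.001, -2.897]
force: [0.4, -0.4, -2.3]
width: 0.19
grip_force: 78.8
xyz cm [0.08 0.06 4.18] spin -0.07 | tcp [440.  -10.9 151.8] rpy [-1.8000e+02  6.0000e-02 -1.6597e+02] t 7.45 w 0.19 F [ 0.4 -0.4 -2.3] J [-0.15  0.35  0.09  2.16 -0.05  0.63  1.79]
```

View pics/w5.png

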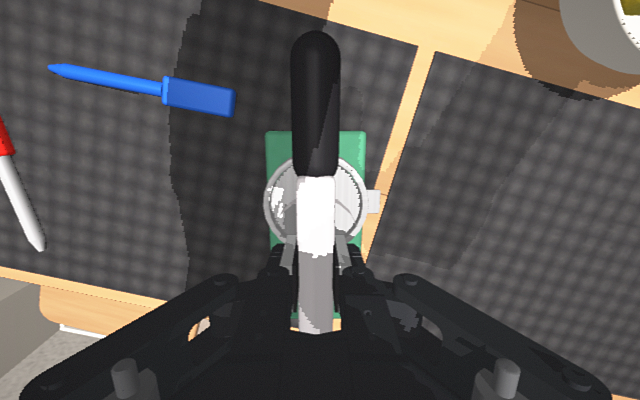

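The lever lies centred over the press: arm on column 317, press plate from column 266 to 366. Descending.

```bash
python3 -m handwheel '[{"xyz":[0.1,0.1,1.5],"spin":0,"grip":-1},{"xyz":[0.1,0.1,3],"spin":0,"grip":-1},{"xyz":[0.1,0.1,4],"spin":0,"grip":-1},{"xyz":[0.1,0.1,4.7],"spin":0,"grip":-1},{"xyz":[0.1,0.1,5],"spin":0,"grip":-1}]'
python3 -m handwheel '[{"xyz":[0,0,0.1],"spin":0,"grip":-1},{"xyz":[0,0,0.2],"spin":0,"grip":-1},{"xyz":[0,0,0.3],"spin":0,"grip":-1},{"xyz":[0,0,0.4],"spin":0,"grip":-1},{"xyz":[0,0,0.4],"spin":0,"grip":-1}]'
python3 - <<'E'
from h import *
goto(439.1,-10.5,93.3,194.1)
E
```

```text
time_s: 8.0
tcp_pos: [438.1, -10.8, 101.0]
orientation: [3.142, -0.0, -2.898]
force: [-0.2, -0.7, -1.3]
width: 0.19
grip_force: 78.8
time_s: 8.5
tcp_pos: [438.2, -10.8, 97.4]
orientation: [-3.142, 0.0, -2.898]
force: [-0.0, -0.4, -2.4]
width: 0.189
grip_force: 78.8
xyz cm [-0.1   0.01  0.41] spin -0.14 | tcp [438.2 -10.8  97.4] rpy [-1.8000e+02  1.0000e-02 -1.6604e+02] t 8.5 w 0.189 F [-0.  -0.4 -2.4] J [-0.14  0.46  0.07  2.19 -0.07  0.49  1.8 ]
```

```bash
python3 -m handwheel '[{"xyz":[-0.1,0,0.1],"spin":0,"grip":-1},{"xyz":[-0.1,0,0.2],"spin":0,"grip":-1},{"xyz":[-0.1,0,0.3],"spin":0,"grip":-1},{"xyz":[-0.1,0,0.3],"spin":0,"grip":-1}]'
python3 -m handwheel '[{"xyz":[0,0,0.1],"spin":0,"grip":-1},{"xyz":[0,0,0.1],"spin":0,"grip":-1}]'
python3 -m handwheel '[{"xyz":[0,0,0.1],"spin":0,"grip":-1},{"xyz":[0,0,0.1],"spin":0,"grip":-1}]'
```

```text
time_s: 8.9
tcp_pos: [439.0, -10.6, 94.2]
orientation: [3.142, -0.0, -2.898]
force: [-0.4, -0.1, -1.2]
width: 0.194
grip_force: 78.8
time_s: 9.1
tcp_pos: [439.4, -10.5, 93.3]
orientation: [-3.141, 0.001, -2.898]
force: [1.4, -0.6, -2.5]
width: 0.188
grip_force: 78.8
time_s: 9.3
tcp_pos: [439.3, -10.6, 93.1]
orientation: [3.142, 0.0, -2.898]
force: [-3.1, -0.2, 11.4]
width: 0.188
grip_force: 80.7
```

Contact at 93.1 mm as expected. Open and rise.

```bash
python3 -m handwheel '[{"xyz":[0,0,0],"spin":0,"grip":-0.5},{"xyz":[0,0,0],"spin":0,"grip":-0.3},{"xyz":[0,0,0],"spin":0,"grip":-0.1},{"xyz":[0,0,0],"spin":0,"grip":0},{"xyz":[0,0,0],"spin":0,"grip":0}]'
python3 -m handwheel '[{"xyz":[0,0,-1],"spin":0,"grip":0},{"xyz":[0,0,-3],"spin":0,"grip":0},{"xyz":[0,0,-7],"spin":0,"grip":0.5},{"xyz":[2,0,-11],"spin":0,"grip":1},{"xyz":[3,0,-14],"spin":0,"grip":1}]'
python3 -m handwheel '[{"xyz":[-2,0,0],"spin":0,"grip":1},{"xyz":[-5,0,0],"spin":0,"grip":1},{"xyz":[-7,0,0],"spin":0,"grip":1},{"xyz":[-7,0,0],"spin":0,"grip":1},{"xyz":[-7,0,0],"spin":0,"grip":1}]'
python3 - <<'E'
from h import *
s=snap('wrist'); C=cloud(s);C[s['depth']==0]=np.nan; cv2.imwrite('pics/w6.png',s['image']); np.save('pics/w6C.npy',C)
a=np.radians(14.1); R=np.array([[np.cos(a),np.sin(a)],[-np.sin(a),np.cos(a)]])
q=(C[...,:2]-[513,6.4])@R.T
L=np.dstack([q,C[...,2]])
m=(abs(L[...,1])<19)&(L[...,2]>74)&(L[...,2]<100)
for x in range(-190,26,12):
    k=m&(L[...,0]>=x)&(L[...,0]<x+12)
    if k.sum()>10: print(x,k.sum(),L[k].mean(0).round(1),np.percentile(L[k][:,1],[2,98]).round(1))
for sg in(1,-1):
    mm=(C[...,2]>72)&(C[...,2]<86)&(abs(q[...,0])<20)&(q[...,1]*sg>21.5)&(q[...,1]*sg<45)
    print('lug',sg,np.percentile(L[mm],[2,98],0).round(1), L[mm].mean(0))
goto(0,0,0,0)
E
```

```text
time_s: 9.8
tcp_pos: [439.1, -10.6, 92.2]
orientation: [-3.142, -0.0, -2.898]
force: [-0.4, 1.1, 0.4]
width: 0.502
grip_force: 0.0
time_s: 10.3
tcp_pos: [409.2, -18.2, 234.8]
orientation: [-3.141, 0.001, -2.898]
force: [-0.1, 0.2, 0.7]
width: 0.976
grip_force: 0.0
time_s: 10.8
tcp_pos: [477.3, -1.1, 232.5]
orientation: [-3.142, -0.001, -2.898]
force: [-0.6, 0.6, 0.5]
width: 0.999
grip_force: 0.0
-178 315 [-171.   -0.   83.] [-10.    9.9]
-166 392 [-1.60e+02 -1.00e-01  8.36e+01] [-10.4  10.2]
-154 382 [-148.    -0.    83.5] [-10.6  10.3]
-142 369 [-136.    -0.2   83.4] [-10.8  10.4]
-130 336 [-124.2    0.2   83.6] [-9.9 10.5]
-118 279 [-112.2    0.3   86.5] [-8.1  8.6]
-106 280 [-100.3    0.2   86.5] [-8.3  8.7]
-94 279 [-88.2   0.2  86.5] [-8.4  8.8]
-82 258 [-76.1   0.1  86.5] [-8.5  8.9]
-70 259 [-64.2   0.2  86.5] [-8.7  9. ]
-58 252 [-52.1   0.2  86.5] [-8.8  9.1]
-46 223 [-40.2   0.3  86.7] [-7.9  8.7]
-34 217 [-28.1   0.1  86.6] [-8.1  8.2]
-22 254 [-15.3   0.6  83.8] [-16.5  17.7]
-10 436 [-3.9  0.1 79.6] [-18.5  18.5]
2 289 [ 6.9 -0.1 78.6] [-18.6  17.9]
lug 1 [[-14.3  23.   72.4]
 [ 15.2  34.7  82.3]] [-1.84985771 28.45221905 78.51357109]
lug -1 [[-13.7 -34.6  73. ]
 [ 14.3 -23.1  82.4]] [ -1.62438486 -28.72274776  78.85109093]
xyz cm [46.22 11.61 23.29] spin -166.06 | tcp [476.8  -1.3 232.3] rpy [ 1.8000e+02 -7.0000e-02 -1.6606e+02] t 10.85 w 0.997 F [-0.7 -0.2 -0.7] J [-0.18  0.27  0.1   2.01 -0.04  0.86  1.76]
```

View pics/w6.png

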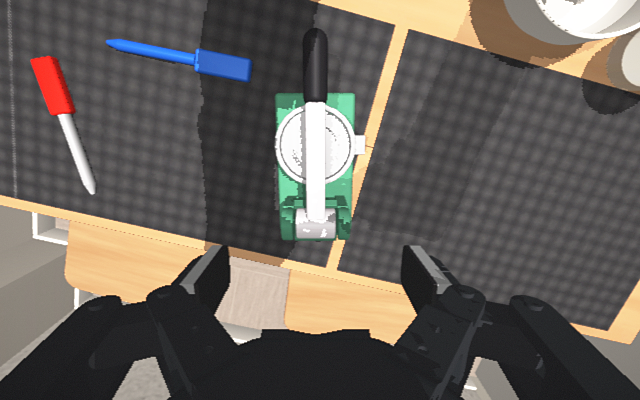

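The lever sits level in the press, arm on column 316, barrel between the lugs at (316,225). Red pin at left: handle (52,85), tip (93,190). I go over it with the yaw turned to ~23°.

```bash
python3 -m handwheel '[{"xyz":[0,-2,0],"spin":8,"grip":1},{"xyz":[0,-6,0],"spin":16,"grip":1},{"xyz":[0,-10,0],"spin":24,"grip":1},{"xyz":[0,-14,0],"spin":32,"grip":1},{"xyz":[0,-18,0],"spin":40,"grip":1}]'
python3 -m handwheel '[{"xyz":[0,0,0],"spin":8.5,"grip":1},{"xyz":[0,0,0],"spin":17,"grip":1},{"xyz":[0,0,0],"spin":25.5,"grip":1},{"xyz":[0,0,0],"spin":34,"grip":1},{"xyz":[0,0,0],"spin":42.5,"grip":1}]'
python3 -m handwheel '[{"xyz":[0,0,0],"spin":8.5,"grip":1},{"xyz":[0,0,0],"spin":17,"grip":1},{"xyz":[0,0,0],"spin":25.5,"grip":1},{"xyz":[0,0,0],"spin":34,"grip":1},{"xyz":[0,0,0],"spin":42.5,"grip":1}]'
python3 -m handwheel '[{"xyz":[0,0,0],"spin":8.5,"grip":1},{"xyz":[0,0,0],"spin":17,"grip":1},{"xyz":[0,0,0],"spin":25.5,"grip":1},{"xyz":[0,0,0],"spin":34,"grip":1},{"xyz":[0,0,0],"spin":42.5,"grip":1}]'
python3 - <<'E'
from h import *
goto(445,-310,180,23)
E
```

```text
time_s: 11.35
tcp_pos: [520.3, -177.2, 232.6]
orientation: [3.141, -0.001, 2.681]
force: [1.2, 0.7, -1.2]
width: 0.996
grip_force: 0.0
time_s: 11.85
tcp_pos: [520.0, -175.6, 232.4]
orientation: [-3.141, -0.001, 1.938]
force: [-0.2, -0.2, -0.7]
width: 1.003
grip_force: 0.0
time_s: 12.35
tcp_pos: [520.0, -175.5, 232.4]
orientation: [-3.14, -0.001, 1.197]
force: [-0.4, -0.4, -0.2]
width: 0.997
grip_force: 0.0
time_s: 12.85
tcp_pos: [520.1, -175.5, 232.3]
orientation: [-3.14, -0.0, 0.455]
force: [-0.2, 0.1, -0.1]
width: 1.0
grip_force: 0.0
xyz cm [-12.65   8.8    5.22] spin 3.05 | tcp [ 520.1 -175.5  232.3] rpy [-1.799e+02 -1.000e-02  2.605e+01] t 12.85 w 1.0 F [-0.2  0.1 -0.1] J [-0.38  0.51  0.85  1.87 -0.46  0.97 -0.45]
```

```bash
python3 -m handwheel '[{"xyz":[-3,2,1],"spin":3,"grip":1},{"xyz":[-6,4,2],"spin":3,"grip":1},{"xyz":[-9,6,3],"spin":3,"grip":1},{"xyz":[-12.5,8.8,5],"spin":3,"grip":1},{"xyz":[-12.5,8.8,5],"spin":3,"grip":1}]'
python3 -m handwheel '[{"xyz":[0,0,0],"spin":0,"grip":1},{"xyz":[0,0,0],"spin":0,"grip":1},{"xyz":[0,0,0],"spin":0,"grip":1}]'
cat > pin.py <<'E'
from h import *
def pin(s,z=12):
    h=cv2.cvtColor(s['image'],cv2.COLOR_BGR2HSV); H,S,V=[h[...,i].astype(int) for i in range(3)]
    m=(((H<8)|(H>172))&(S>130)&(V>60)).astype(np.uint8)
    k,l,st,c=cv2.connectedComponentsWithStats(m); i=1+st[1:,4].argmax(); m=l==i
    C=cloud(s); v,u=np.nonzero(m); W=onplane(s,np.c_[u,v],z)
    print('rect',cv2.minAreaRect(W[:,:2].astype(np.float32)),'zmed',np.median(C[m][:,2]).round(1))
    t=m&(abs(C[...,2]-z)<3); print('rect top by depth',cv2.minAreaRect(C[t][:,:2].astype(np.float32)))
    return m,C
E
python3 - <<'E'
from pin import *
s=snap('wrist'); cv2.imwrite('pics/w7.png',s['image']); m,C=pin(s)
goto(445,-310,100,23)
E
```

```text
time_s: 13.35
tcp_pos: [442.1, -315.4, 181.3]
orientation: [-3.141, 0.004, 0.398]
force: [-0.4, -0.3, -0.2]
width: 1.0
grip_force: 0.0
time_s: 13.65
tcp_pos: [449.6, -308.6, 182.6]
orientation: [-3.141, -0.001, 0.412]
force: [-0.5, -0.4, 0.4]
width: 0.999
grip_force: 0.0
rect ((448.51483154296875, -311.5902404785156), (59.50332260131836, 24.435701370239258), 23.01050567626953) zmed 11.5
rect top by depth ((448.159912109375, -312.2044677734375), (59.6166877746582, 23.600614547729492), 22.784772872924805)
xyz cm [-0.48 -0.06  8.26] spin 0.6 | tcp [ 449.6 -308.7  182.6] rpy [-1.7999e+02 -6.0000e-02  2.3600e+01] t 13.7 w 0.999 F [ 0.8  0.8 -0.6] J [-0.07  0.58  0.8   1.91 -0.53  0.87 -0.16]
```

View pics/w7.png

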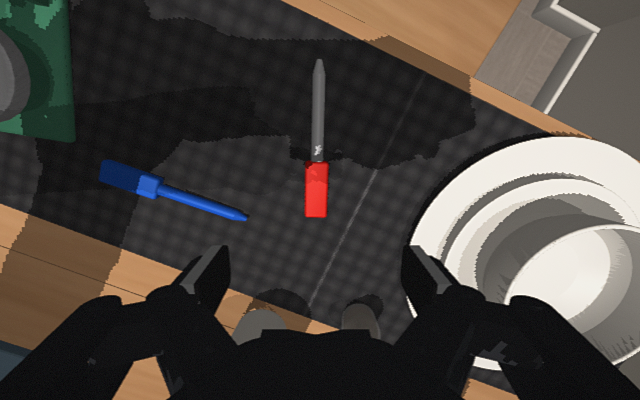

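The red handle is at (316,190), shaft up to (319,60); plate at the right from column 412, and two standing things at the bottom edge (260,330), (362,320) behind the gripper. I check their clearance.

```bash
python3 - <<'E'
from h import *
a=np.radians(22.9); tx=np.array([np.cos(a),np.sin(a)]); ty=np.array([np.sin(a),-np.cos(a)]); o=np.array([449,-313.4])
for n in('side','top'):
    C=np.load(f'pics/{n}C.npy'); d=C[...,:2]-o; X=d@tx; Y=d@ty
    m=(C[...,2]>12)&(C[...,2]<130)&(abs(X)<170)&(abs(Y)<130)
    k,l,st,c=cv2.connectedComponentsWithStats(m.astype(np.uint8))
    for i in range(1,k):
        q=l==i
        if q.sum()>20: print(n,c[i].round(),q.sum(),'X',np.percentile(X[q],[2,98]).round(),'Y',np.percentile(Y[q],[2,98]).round(),'z',np.percentile(C[q][:,2],[2,98]).round())
s=snap('wrist'); C=cloud(s); d=C[...,:2]-o; X=d@tx; Y=d@ty
for n,b in(('plate',(Y>30)&(Y<130)&(abs(X)<60)),('back',(X<-35)&(X>-140)&(abs(Y)<100))):
    m=b&(C[...,2]>12)&(C[...,2]<110)&(s['depth']>0)
    for z in range(12,110,12):
        q=m&(C[...,2]>=z)&(C[...,2]<z+12)
        if q.sum()>5: print(n,z,q.sum(),'X',X[q].min().round(),X[q].max().round(),'Y',Y[q].min().round(),Y[q].max().round())
E
```

```text
side [414. 312.] 564 X [-161.   -3.] Y [ 96. 129.] z [12. 22.]
side [343. 299.] 351 X [-169. -144.] Y [-102.  -37.] z [ 16. 103.]
side [384. 320.] 134 X [-170. -147.] Y [28. 67.] z [34. 90.]
top [435. 192.] 272 X [-158.   -3.] Y [ 98. 129.] z [12. 26.]
top [392. 187.] 55 X [-21.  49.] Y [-16.   7.] z [12. 21.]
top [434. 215.] 113 X [-169. -145.] Y [28. 60.] z [17. 92.]
top [410. 228.] 181 X [-170. -144.] Y [-100.  -33.] z [ 17. 103.]
plate 12 1066 X -60.0 8.0 Y 99.0 130.0
back 12 57 X -140.0 -51.0 Y 44.0 100.0
back 24 90 X -140.0 -138.0 Y 42.0 59.0
back 36 16 X -140.0 -139.0 Y 43.0 55.0
```

Clearances are ample (140 mm behind, 95 mm to the plate). Approach.

```bash
python3 - <<'E'
from h import *
goto(449,-313.4,80,22.9)
E
python3 -m handwheel '[{"xyz":[0,0.3,2.5],"spin":0.6,"grip":0.3},{"xyz":[0,0.4,5],"spin":0.6,"grip":0.2},{"xyz":[0.1,0.4,7.5],"spin":0.6,"grip":0.2},{"xyz":[0.1,0.4,10],"spin":0.6,"grip":0.2},{"xyz":[0.1,0.4,10.2],"spin":0.6,"grip":0.2}]'
python3 -m handwheel '[{"xyz":[0,0,0],"spin":0,"grip":0.2},{"xyz":[0,0,0],"spin":0,"grip":0.2}]'
python3 - <<'E'
from pin import *
s=snap('wrist'); pin(s); goto(449,-313.4,28,22.9)
E
```

```text
xyz cm [-0.23  0.39 10.26] spin 0.69 | tcp [ 449.5 -308.9  182.6] rpy [-1.800e+02 -5.000e-02  2.359e+01] t 13.75 w 1.0 F [-0.6  1.1  0.5] J [-0.07  0.58  0.8   1.91 -0.53  0.87 -0.16]
time_s: 14.25
tcp_pos: [450.2, -311.4, 78.0]
orientation: [-3.138, 0.002, 0.4]
force: [0.2, 0.1, 1.1]
width: 0.597
grip_force: 0.0
time_s: 14.45
tcp_pos: [452.0, -313.8, 81.6]
orientation: [3.14, -0.001, 0.399]
force: [-0.7, 0.4, 0.5]
width: 0.602
grip_force: 0.0
rect ((449.10382080078125, -311.553955078125), (60.574092864990234, 23.75263023376465), 21.593385696411133) zmed 11.5
rect top by depth ((448.1175537109375, -311.8865661621094), (58.988258361816406, 23.698612213134766), 22.702287673950195)
xyz cm [-0.27 -0.17  5.37] spin -0.02 | tcp [ 452.  -313.8   81.7] rpy [ 1.799e+02 -8.000e-02  2.288e+01] t 14.5 w 0.602 F [ 0.2  0.2 -0.3] J [ 0.04  0.73  0.66  1.94 -0.68  0.7  -0.05]
```

```bash
python3 -m handwheel '[{"xyz":[-0.2,-0.15,1.5],"spin":0,"grip":0.1},{"xyz":[-0.2,-0.15,3],"spin":0,"grip":0},{"xyz":[-0.2,-0.15,4.2],"spin":0,"grip":0},{"xyz":[-0.2,-0.15,5],"spin":0,"grip":0},{"xyz":[-0.2,-0.15,5],"spin":0,"grip":0}]'
python3 -m handwheel '[{"xyz":[0,0,0],"spin":0,"grip":0},{"xyz":[0,0,0],"spin":0,"grip":0}]'
python3 - <<'E'
from h import *
goto(449,-313.4,28,22.9)
E
```

```text
time_s: 15.0
tcp_pos: [447.8, -312.3, 28.8]
orientation: [-3.14, 0.001, 0.399]
force: [-0.7, 0.6, -0.0]
width: 0.502
grip_force: 0.0
time_s: 15.2
tcp_pos: [448.9, -313.1, 30.7]
orientation: [3.141, -0.0, 0.399]
force: [0.3, -0.0, -0.5]
width: 0.501
grip_force: 0.0
xyz cm [-0.01  0.03  0.27] spin -0.05 | tcp [ 448.9 -313.1   30.7] rpy [ 1.7996e+02 -2.0000e-02  2.2850e+01] t 15.2 w 0.501 F [ 0.3 -0.  -0.5] J [ 0.1   0.8   0.58  1.95 -0.75  0.61  0.  ]
```

```bash
python3 -m handwheel '[{"xyz":[0,0,0.3],"spin":0,"grip":0},{"xyz":[0,0,0.3],"spin":0,"grip":-0.3},{"xyz":[0,0,0.3],"spin":0,"grip":-1},{"xyz":[0,0,0.3],"spin":0,"grip":-1},{"xyz":[0,0,0.3],"spin":0,"grip":-1}]' 80
python3 -m handwheel '[{"xyz":[0,0,0],"spin":0,"grip":-1},{"xyz":[0,0,0],"spin":0,"grip":-1},{"xyz":[0,0,-1],"spin":0,"grip":-1},{"xyz":[0,0,-3],"spin":0,"grip":-1},{"xyz":[0,0,-6],"spin":0,"grip":-1}]'
python3 -m handwheel '[{"xyz":[0,0,-3],"spin":0,"grip":-1},{"xyz":[0,0,-7],"spin":0,"grip":-1},{"xyz":[0,0,-9],"spin":0,"grip":-1},{"xyz":[0,0,-9],"spin":0,"grip":-1}]'
cat > inhand.py <<'E'
from h import *
def inhand():
    s=snap('wrist'); C=cloud(s); T=s['st'];R=Rn.from_euler('xyz',T['orientation']).as_matrix(); L=(C-T['tcp_pos'])@R
    h=cv2.cvtColor(s['image'],cv2.COLOR_BGR2HSV).astype(int)
    red=((h[...,0]<8)|(h[...,0]>172))&(h[...,1]>130)&(h[...,2]>60)
    ok=(s['depth']>0)&(abs(L[...,1])<16)&(L[...,2]>0)&(L[...,2]<50)
    r=L[ok&red]; print('red n',len(r),np.percentile(r,[1,50,99],0).round(1).tolist())
    for x in range(14,130,6):
        k=ok&(L[...,0]>=x)&(L[...,0]<x+6)
        if k.sum()>8:
            q=L[k]; y=np.percentile(q[:,1],[3,97]); print(x,k.sum(),'ymid',y.mean().round(2),'w',np.ptp(y).round(1),'ztop',np.percentile(q[:,2],5).round(2), 'red',red[k].mean().round(2))
    return s,L
E
python3 - <<'E'
from inhand import *
s,L=inhand(); cv2.imwrite('pics/w8.png',s['image']); goto(0,0,0,0)
E
```

```text
time_s: 15.7
tcp_pos: [448.8, -312.8, 27.7]
orientation: [3.141, -0.0, 0.399]
force: [-2.3, 1.7, 5.5]
width: 0.25
grip_force: 78.8
time_s: 16.2
tcp_pos: [447.8, -312.1, 87.3]
orientation: [-3.14, 0.002, 0.399]
force: [0.0, -0.2, -1.3]
width: 0.249
grip_force: 78.3
time_s: 16.6
tcp_pos: [450.1, -313.9, 180.5]
orientation: [3.137, -0.004, 0.399]
force: [-0.7, -0.2, -0.3]
width: 0.251
grip_force: 78.4
red n 4713 [[-28.6, -9.9, 14.7], [3.4, 1.4, 16.3], [29.2, 12.8, 20.3]]
14 534 ymid 1.43 w 21.9 ztop 15.26 red 1.0
20 562 ymid 1.18 w 22.2 ztop 15.24 red 1.0
26 538 ymid 1.24 w 21.1 ztop 15.53 red 0.76
32 286 ymid 1.22 w 11.3 ztop 15.61 red 0.0
38 313 ymid 1.0 w 11.6 ztop 15.53 red 0.0
44 315 ymid 0.99 w 11.5 ztop 15.72 red 0.0
50 325 ymid 0.82 w 11.1 ztop 15.69 red 0.0
56 326 ymid 0.49 w 11.2 ztop 15.59 red 0.0
62 348 ymid 0.53 w 11.0 ztop 15.56 red 0.0
68 357 ymid 0.51 w 11.0 ztop 15.6 red 0.0
74 368 ymid 0.32 w 11.3 ztop 15.74 red 0.0
80 382 ymid 0.34 w 11.1 ztop 15.61 red 0.0
86 412 ymid 0.12 w 11.4 ztop 15.64 red 0.0
92 417 ymid 0.18 w 11.2 ztop 15.67 red 0.0
98 442 ymid 0.14 w 11.2 ztop 15.61 red 0.0
104 447 ymid 0.01 w 11.4 ztop 15.65 red 0.0
110 332 ymid -0.2 w 10.1 ztop 16.01 red 0.0
xyz cm [-29.28 -46.33  17.72] spin 22.87 | tcp [ 449.3 -313.   178.6] rpy [ 1.7989e+02 -1.1000e-01  2.2870e+01] t 16.65 w 0.25 F [-0.8 -0.7 -1.1] J [-0.06  0.59  0.8   1.91 -0.55  0.87 -0.15]
```

View pics/w8.png

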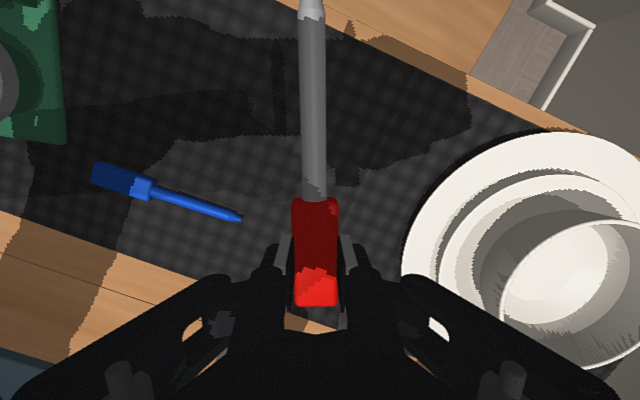

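The picture shows the pin held by its handle, shaft along column 314 up to (310,10). I recheck the in-hand offset with the arm at rest.

```bash
python3 -m handwheel '[{"xyz":[0,0,0],"spin":0,"grip":-1},{"xyz":[0,0,0],"spin":0,"grip":-1}]'
python3 - <<'E'
from inhand import *
s,L=inhand(); print(np.array(s['tool_from_camera']).round(4).tolist(),s['cx'])
h=cv2.cvtColor(s['image'],cv2.COLOR_BGR2HSV).astype(int)
red=((h[...,0]<8)|(h[...,0]>172))&(h[...,1]>130)&(h[...,2]>60)
for r in(220,240,260,280,295):
    u=np.nonzero(red[r,250:380])[0]+250
    print(r,u.min(),u.max(),'depth',s['depth'][r,u].min(),s['depth'][r,u].max(),L[r,u.min()].round(1),L[r,u.max()].round(1))
for r in(60,100,140,180):
    u=np.nonzero((L[r,:,2]<40)&(s['depth'][r]>0)&(abs(np.arange(640)-315)<60))[0]; print(r,u.min(),u.max(),L[r,u.min()].round(1),L[r,u.max()].round(1))
E
```

```text
time_s: 16.85
tcp_pos: [448.1, -312.2, 176.2]
orientation: [-3.14, 0.001, 0.399]
force: [0.2, 0.3, -0.7]
width: 0.255
grip_force: 78.4
red n 4714 [[-28.5, -9.9, 14.7], [3.5, 1.4, 16.3], [29.2, 12.8, 20.4]]
14 529 ymid 1.43 w 22.0 ztop 15.24 red 1.0
20 564 ymid 1.19 w 22.2 ztop 15.21 red 1.0
26 541 ymid 1.2 w 21.1 ztop 15.75 red 0.75
32 288 ymid 1.23 w 11.3 ztop 15.67 red 0.0
38 305 ymid 0.96 w 11.6 ztop 15.46 red 0.0
44 318 ymid 1.01 w 11.5 ztop 15.67 red 0.0
50 325 ymid 0.83 w 11.1 ztop 15.5 red 0.0
56 325 ymid 0.5 w 11.2 ztop 15.58 red 0.0
62 348 ymid 0.53 w 11.1 ztop 15.58 red 0.0
68 357 ymid 0.51 w 11.0 ztop 15.57 red 0.0
74 366 ymid 0.32 w 11.2 ztop 15.67 red 0.0
80 382 ymid 0.34 w 11.1 ztop 15.7 red 0.0
86 402 ymid 0.13 w 11.4 ztop 15.73 red 0.0
92 420 ymid 0.17 w 11.3 ztop 15.64 red 0.0
98 442 ymid 0.13 w 11.2 ztop 15.58 red 0.0
104 458 ymid -0.01 w 11.4 ztop 15.68 red 0.0
110 329 ymid -0.03 w 10.5 ztop 16.03 red 0.0
[[0.0001, -0.963, -0.2696, 67.8307], [1.0, -0.0, 0.0007, 1.44], [-0.0007, -0.2696, 0.963, -117.3462], [0.0, 0.0, 0.0, 1.0]] 315.1806445106424
220 291 338 depth 140.34221 144.06271 [ 19.1 -10.6  18.5] [19.1 13.  18.6]
240 294 336 depth 143.01321 145.90712 [ 9.9 -9.  14.9] [ 8.8 12.1 17.3]
260 295 336 depth 146.22736 149.02147 [-2.5 -8.9 17.6] [-1.5 12.2 15.7]
280 294 336 depth 0.0 152.26985 [-9.6 -9.  10.1] [-13.7  12.5  16.8]
295 294 338 depth 151.6386 155.65155 [-23.9  -9.9  18.6] [-23.6  13.9  18. ]
60 299 325 [92.6 -5.5 19.9] [92.8  5.8 20.6]
100 300 325 [76.1 -5.3 19.7] [76.1  6.  20.1]
140 301 325 [58.3 -5.1 20.3] [58.3  6.2 20.6]
180 302 326 [38.7 -5.  22.7] [39.   6.9 21.3]
```

The extrinsics shift with the tool's yaw: the camera's error is fixed in the world, about (-0.4, -1.7) mm, and the pin is centred in the jaws. It is level and about 1° askew. True hinge is then about (513.4, 8.1); I work in camera-measured values and check near the lug.

```bash
python3 - <<'E'
from h import *
goto(560,-175,180,103.1)
E
python3 -m handwheel '[{"xyz":[3,0,0],"spin":-8.5,"grip":-1},{"xyz":[6,-1,0],"spin":-17,"grip":-1},{"xyz":[9,-3,0],"spin":-25.5,"grip":-1},{"xyz":[12,-5,0],"spin":-34,"grip":-1},{"xyz":[15.5,-8,0],"spin":-42.5,"grip":-1}]'
python3 -m handwheel '[{"xyz":[0,0,0],"spin":-8.5,"grip":-1},{"xyz":[0,0,0],"spin":-17,"grip":-1},{"xyz":[0,0,0],"spin":-25.5,"grip":-1},{"xyz":[0,0,0],"spin":-34,"grip":-1},{"xyz":[0,0,0],"spin":-37.7,"grip":-1}]'
python3 -m handwheel '[{"xyz":[0,0,0],"spin":0,"grip":-1},{"xyz":[0,0,0],"spin":0,"grip":-1}]'
python3 - <<'E'
from h import *
goto(556,-161.6,120,103.15)
E
```

```text
xyz cm [15.64 -8.31 -0.38] spin -80.25 | tcp [ 448.1 -312.3  176.2] rpy [-1.7991e+02  8.0000e-02  2.2850e+01] t 16.9 w 0.244 F [-0.3 -0.3 -0.4] J [-0.06  0.59  0.79  1.91 -0.55  0.87 -0.15]
time_s: 17.4
tcp_pos: [560.4, -179.3, 176.6]
orientation: [-3.141, 0.002, 1.144]
force: [0.4, -0.7, -0.7]
width: 0.253
grip_force: 78.4
time_s: 17.9
tcp_pos: [559.9, -178.9, 176.4]
orientation: [-3.14, -0.001, 1.803]
force: [-0.3, -0.2, -0.8]
width: 0.256
grip_force: 78.4
time_s: 18.1
tcp_pos: [560.1, -178.9, 176.7]
orientation: [-3.141, -0.0, 1.796]
force: [0.4, -0.7, -0.2]
width: 0.254
grip_force: 78.4
xyz cm [ 1.78 -0.01  5.67] spin -0.22 | tcp [ 560.1 -178.9  176.7] rpy [-1.7995e+02 -3.0000e-02  1.0293e+02] t 18.1 w 0.254 F [ 0.4 -0.7 -0.2] J [-0.08  0.56  0.42  1.79 -0.29  0.85  0.71]
```

```bash
python3 -m handwheel '[{"xyz":[0,0,2],"spin":-0.2,"grip":-1},{"xyz":[0,0,4],"spin":-0.2,"grip":-1},{"xyz":[0,0,6],"spin":-0.2,"grip":-1},{"xyz":[0,0,8],"spin":-0.2,"grip":-1},{"xyz":[0,0,9],"spin":-0.2,"grip":-1}]'
python3 -m handwheel '[{"xyz":[0,0,0],"spin":0,"grip":-1},{"xyz":[0,0,0],"spin":0,"grip":-1},{"xyz":[0,0,0],"spin":0,"grip":-1}]'
cat > fit.py <<'E'
from h import *
def fit():
    a=np.radians(14.1); Rp=np.array([[np.cos(a),np.sin(a)],[-np.sin(a),np.cos(a)]])
    s=snap('wrist'); C=cloud(s); q=(C[...,:2]-[513,6.4])@Rp.T; P=np.dstack([q,C[...,2]]); P[s['depth']==0]=np.nan
    m=(abs(P[...,0])<14)&(abs(P[...,2]-65)<14)&(P[...,1]<-37)
    xs=[];
    for y in range(-160,-36,8):
        k=m&(P[...,1]>=y)&(P[...,1]<y+8)
        if k.sum()>10:
            e=np.percentile(P[k][:,0],[3,97]); xs.append((y+4,e.mean(),np.ptp(e),np.percentile(P[k][:,2],95)))
    xs=np.array(xs); print(xs.round(1)); f=np.polyfit(xs[:-1,0],xs[:-1,1],1); print('x at -100',np.polyval(f,-100).round(2),'x at 0',np.polyval(f,0).round(2),'slope deg',np.degrees(f[0]).round(2), 'tip y',np.nanmax(P[m][:,1]))
    print('tc',np.array(s['tool_from_camera'])[:3,3].round(2))
    for sg in(1,-1):
        mm=(P[...,2]>72)&(P[...,2]<86)&(abs(P[...,0])<20)&(P[...,1]*sg>21.5)&(P[...,1]*sg<45)
        if mm.sum()>20: print('lug',sg,np.percentile(P[mm],[2,50,98],0).round(1).tolist())
    b=(abs(P[...,0])<19)&(abs(P[...,1])<19)&(P[...,2]>70)&(P[...,2]<100)
    if b.sum()>20: print('barrel',np.percentile(P[b],[2,98],0).round(1).tolist())
    return s
E
python3 - <<'E'
from fit import *
s=fit(); cv2.imwrite('pics/w9.png',s['image']); goto(556,-161.6,86.5,103.15)
E
```

```text
time_s: 18.6
tcp_pos: [559.4, -178.4, 85.4]
orientation: [-3.139, -0.001, 1.801]
force: [-0.8, 0.2, -0.9]
width: 0.252
grip_force: 78.4
time_s: 18.9
tcp_pos: [561.2, -179.2, 88.3]
orientation: [3.14, 0.001, 1.802]
force: [0.6, 0.5, -0.4]
width: 0.252
grip_force: 78.4
[[-156.     1.5   11.3   72.8]
 [-148.     1.4   11.5   72.7]
 [-140.     1.2   10.9   72.8]
 [-132.     1.1   11.2   72.7]
 [-124.     1.2   11.    72.7]
 [-116.     1.2   11.2   72.7]
 [-108.     1.3   11.1   72.7]
 [-100.     1.3   11.2   72.6]
 [ -92.     1.3   11.3   72.6]
 [ -84.     1.2   11.1   72.5]
 [ -76.     1.2    9.3   71.6]]
x at -100 1.24 x at 0 1.1 slope deg -0.08 tip y -76.28108790769835
tc [  67.03   -0.5  -117.34]
xyz cm [ 1.82 -0.1   0.18] spin 0.1 | tcp [ 561.2 -179.1   88.3] rpy [1.7991e+02 5.0000e-02 1.0325e+02] t 18.95 w 0.25 F [-0.6 -0.2 -1.9] J [-0.03  0.69  0.36  1.83 -0.36  0.69  0.77]
```

View pics/w9.png

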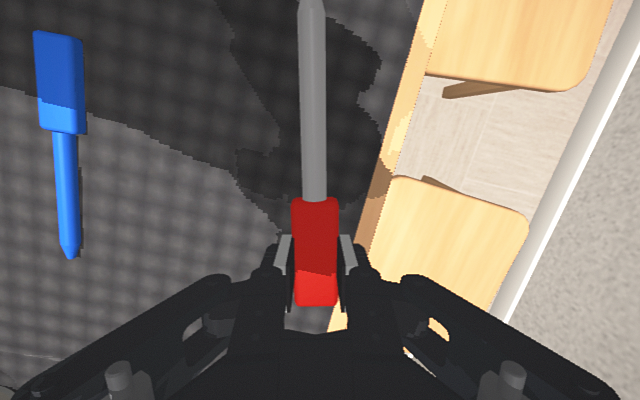

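The pin points straight (column 312) at the press, which is beyond the top edge; blue pin off at the left. It is parallel to the hinge axis, 1.2 mm off in press x and 2 mm high; correct, then advance.

```bash
python3 -m handwheel '[{"xyz":[0.5,-0.1,0.2],"spin":0,"grip":-1},{"xyz":[1.2,-0.1,0.2],"spin":0,"grip":-1},{"xyz":[2,-0.1,0.2],"spin":0,"grip":-1},{"xyz":[2,-0.1,0.2],"spin":0,"grip":-1},{"xyz":[2,-0.1,0.2],"spin":0,"grip":-1}]'
python3 - <<'E'
from fit import *
s=fit(); goto(529.2,-54.9,86.2,103.2)
E
```

```text
time_s: 19.45
tcp_pos: [555.0, -159.1, 85.4]
orientation: [3.141, -0.0, 1.803]
force: [-0.0, 0.2, -1.4]
width: 0.25
grip_force: 78.4
[[-1.56e+02  2.00e-01  2.20e+01  7.02e+01]
 [-1.48e+02  0.00e+00  2.21e+01  7.02e+01]
 [-1.40e+02  2.00e-01  1.97e+01  6.97e+01]
 [-1.32e+02  2.00e-01  1.13e+01  6.98e+01]
 [-1.24e+02  2.00e-01  1.15e+01  6.97e+01]
 [-1.16e+02  0.00e+00  1.09e+01  6.97e+01]
 [-1.08e+02 -1.00e-01  1.10e+01  6.98e+01]
 [-1.00e+02 -0.00e+00  1.10e+01  6.98e+01]
 [-9.20e+01 -0.00e+00  1.11e+01  6.97e+01]
 [-8.40e+01 -1.00e-01  1.14e+01  6.98e+01]
 [-7.60e+01  0.00e+00  1.12e+01  6.98e+01]
 [-6.80e+01 -0.00e+00  1.14e+01  6.97e+01]
 [-6.00e+01  0.00e+00  1.05e+01  6.95e+01]]
x at -100 0.02 x at 0 -0.27 slope deg -0.16 tip y -55.244419838564006
tc [  67.03   -0.5  -117.34]
xyz cm [10.78 -0.11 -0.08] spin 0.07 | tcp [ 555.  -159.6   85.4] rpy [1.7999e+02 2.0000e-02 1.0327e+02] t 19.5 w 0.253 F [-0.5 -0.4 -0.5] J [-0.06  0.68  0.36  1.86 -0.36  0.67  0.74]
```

```bash
python3 -m handwheel '[{"xyz":[0.5,0,-0.08],"spin":0,"grip":-1},{"xyz":[1,-0.02,-0.08],"spin":0,"grip":-1},{"xyz":[1.5,-0.03,-0.08],"spin":0,"grip":-1},{"xyz":[2,-0.03,-0.08],"spin":0,"grip":-1},{"xyz":[2.3,-0.04,-0.08],"spin":0,"grip":-1}]'
python3 -m handwheel '[{"xyz":[0.3,0,0],"spin":0,"grip":-1},{"xyz":[0.6,-0.01,0],"spin":0,"grip":-1},{"xyz":[0.9,-0.02,0],"spin":0,"grip":-1},{"xyz":[0.9,-0.02,0],"spin":0,"grip":-1}]'
python3 - <<'E'
from fit import *
s=fit(); goto(529.2,-54.9,86.2,103.2); cv2.imwrite('pics/w10.png',s['image'])
E
```

```text
time_s: 20.0
tcp_pos: [549.1, -136.4, 86.0]
orientation: [-3.142, -0.0, 1.803]
force: [-0.1, -0.2, -0.6]
width: 0.257
grip_force: 78.4
time_s: 20.4
tcp_pos: [546.9, -128.1, 86.1]
orientation: [-3.142, -0.0, 1.803]
force: [-0.3, 0.5, -1.0]
width: 0.249
grip_force: 78.4
[[-1.56e+02 -1.00e-01  2.12e+01  7.10e+01]
 [-1.48e+02 -2.00e-01  2.14e+01  7.43e+01]
 [-1.40e+02  0.00e+00  2.13e+01  7.25e+01]
 [-1.32e+02 -0.00e+00  2.60e+01  7.73e+01]
 [-1.24e+02 -1.00e-01  2.21e+01  7.09e+01]
 [-1.16e+02 -2.00e-01  2.21e+01  7.10e+01]
 [-1.08e+02 -2.00e-01  1.98e+01  7.05e+01]
 [-1.00e+02 -0.00e+00  1.13e+01  7.06e+01]
 [-9.20e+01 -0.00e+00  1.15e+01  7.05e+01]
 [-8.40e+01 -2.00e-01  1.09e+01  7.05e+01]
 [-7.60e+01 -3.00e-01  1.11e+01  7.05e+01]
 [-6.80e+01 -2.00e-01  1.10e+01  7.05e+01]
 [-6.00e+01 -2.00e-01  1.11e+01  7.06e+01]
 [-5.20e+01 -3.00e-01  1.13e+01  7.06e+01]
 [-4.40e+01 -2.00e-01  1.12e+01  7.04e+01]
 [-3.60e+01 -5.00e-01  1.11e+01  7.05e+01]]
x at -100 -0.15 x at 0 -0.33 slope deg -0.1 tip y -37.01925097066369
tc [  67.03   -0.5  -117.35]
lug -1 [[-13.5, -35.5, 72.5], [0.8, -32.7, 78.7], [15.3, -27.8, 82.2]]
xyz cm [ 7.56 -0.05 -0.01] spin 0.07 | tcp [ 547.  -128.4   86.1] rpy [180.    -0.   103.27] t 20.45 w 0.257 F [-0.5  0.6 -0.8] J [-0.12  0.66  0.36  1.9  -0.36  0.65  0.7 ]
```

The nose is inside the first lug without contact force. Continue.

```bash
python3 -m handwheel '[{"xyz":[0.4,0.03,0],"spin":0,"grip":-1},{"xyz":[0.8,0.02,0],"spin":0,"grip":-1},{"xyz":[1.2,0.01,0],"spin":0,"grip":-1},{"xyz":[1.6,0,0],"spin":0,"grip":-1},{"xyz":[2,0,0],"spin":0,"grip":-1}]'
python3 -m handwheel '[{"xyz":[0.4,0,0],"spin":0,"grip":-1},{"xyz":[0.8,-0.01,0],"spin":0,"grip":-1},{"xyz":[1.2,-0.01,0],"spin":0,"grip":-1},{"xyz":[1.6,-0.02,0],"spin":0,"grip":-1},{"xyz":[2,-0.03,0],"spin":0,"grip":-1}]'
python3 - <<'E'
from fit import *
s=fit(); goto(529.2,-54.9,86.2,103.2)
E
```

```text
time_s: 20.95
tcp_pos: [542.3, -108.7, 86.1]
orientation: [-3.142, -0.0, 1.802]
force: [0.2, -0.1, -1.0]
width: 0.251
grip_force: 78.4
time_s: 21.45
tcp_pos: [537.4, -89.4, 86.1]
orientation: [3.142, 0.0, 1.802]
force: [-0.1, 0.3, -1.0]
width: 0.254
grip_force: 78.4
[[-1.32e+02  4.00e-01  2.11e+01  7.03e+01]
 [-1.24e+02  3.00e-01  2.23e+01  7.10e+01]
 [-1.16e+02 -1.00e-01  2.13e+01  7.10e+01]
 [-1.08e+02  1.00e-01  2.14e+01  7.40e+01]
 [-1.00e+02  2.00e-01  2.12e+01  7.23e+01]
 [-9.20e+01 -0.00e+00  2.58e+01  7.73e+01]
 [-8.40e+01  2.00e-01  2.20e+01  7.10e+01]
 [-7.60e+01  0.00e+00  2.22e+01  7.09e+01]
 [-6.80e+01  1.00e-01  1.92e+01  7.02e+01]
 [-6.00e+01  3.00e-01  1.13e+01  7.06e+01]
 [-5.20e+01  2.00e-01  1.15e+01  7.05e+01]
 [-4.40e+01  0.00e+00  1.09e+01  7.05e+01]
 [-3.60e+01 -1.00e-01  1.11e+01  7.06e+01]]
x at -100 0.14 x at 0 0.07 slope deg -0.04 tip y -37.18040378395914
tc [  67.03   -0.5  -117.34]
lug -1 [[-13.3, -35.2, 72.7], [0.9, -29.3, 79.6], [15.3, -23.6, 82.2]]
barrel [[-18.2, -18.2, 71.8], [14.0, 11.1, 87.4]]
xyz cm [ 3.46 -0.01 -0.02] spin 0.1 | tcp [537.3 -88.6  86. ] rpy [-1.7999e+02 -4.0000e-02  1.0330e+02] t 21.5 w 0.25 F [-0.3  0.8 -1.4] J [-0.19  0.64  0.36  1.94 -0.37  0.63  0.64]
```

Excellent alignment. Shoulder (about y = -65) has about 31–35 mm to go.

```bash
python3 -m handwheel '[{"xyz":[0.4,0,0],"spin":0,"grip":-1},{"xyz":[0.8,-0.01,0],"spin":0,"grip":-1},{"xyz":[1.2,-0.02,0],"spin":0,"grip":-1},{"xyz":[1.6,-0.03,0],"spin":0,"grip":-1},{"xyz":[2,-0.03,0],"spin":0,"grip":-1}]'
python3 -m handwheel '[{"xyz":[0.2,0,0],"spin":0,"grip":-1},{"xyz":[0.4,0,0],"spin":0,"grip":-1},{"xyz":[0.6,-0.01,0],"spin":0,"grip":-1},{"xyz":[0.8,-0.01,0],"spin":0,"grip":-1},{"xyz":[0.8,-0.01,0],"spin":0,"grip":-1}]'
cat > gap.py <<'E'
from h import *
def gap():
    a=np.radians(14.1); Rp=np.array([[np.cos(a),np.sin(a)],[-np.sin(a),np.cos(a)]])
    s=snap('wrist'); C=cloud(s); q=(C[...,:2]-[513,6.4])@Rp.T; P=np.dstack([q,C[...,2]])
    h=cv2.cvtColor(s['image'],cv2.COLOR_BGR2HSV).astype(int)
    red=((h[...,0]<8)|(h[...,0]>172))&(h[...,1]>130)&(h[...,2]>60)&(s['depth']>0)&(abs(P[...,0])<14)
    print('red y',np.percentile(P[red][:,1],[1,50,98,99.5]).round(1),'x',np.percentile(P[red][:,0],[2,98]).round(1),'z',np.percentile(P[red][:,2],[5,50,95]).round(1))
    g=(h[...,0]>65)&(h[...,0]<95)&(h[...,1]>80)&(abs(P[...,0])<12)&(P[...,2]>70)&(P[...,1]<-15)
    print('lug y',np.percentile(P[g][:,1],[0.5,2,98]).round(1)); return s
E
python3 - <<'E'
from gap import *
gap(); goto(529.2,-54.9,86.2,103.2)
E
```

```text
time_s: 22.0
tcp_pos: [532.6, -69.9, 86.1]
orientation: [3.142, -0.0, 1.802]
force: [-0.1, 0.0, -0.5]
width: 0.251
grip_force: 78.4
time_s: 22.5
tcp_pos: [530.6, -62.2, 86.1]
orientation: [-3.142, -0.0, 1.802]
force: [-0.4, -0.1, -0.5]
width: 0.252
grip_force: 78.4
red y [-100.5  -68.5  -43.   -42.4] x [-10.9  11.1] z [68.3 69.9 71. ]
lug y [-34.7 -34.5 -23.3]
xyz cm [ 0.77  0.03 -0.01] spin 0.07 | tcp [530.7 -62.5  86.1] rpy [-180.      0.    103.27] t 22.55 w 0.247 F [-0.6  0.9 -1. ] J [-0.25  0.62  0.36  1.97 -0.37  0.61  0.59]
```

Gap about 7.5 mm. Close it in small steps watching the force.

```bash
python3 -m handwheel '[{"xyz":[0.2,0,0],"spin":0,"grip":-1},{"xyz":[0.4,0,0],"spin":0,"grip":-1},{"xyz":[0.6,0,0],"spin":0,"grip":-1},{"xyz":[0.65,0,0],"spin":0,"grip":-1}]'
python3 -m handwheel '[{"xyz":[0.05,0,0],"spin":0,"grip":-1},{"xyz":[0.1,0,0],"spin":0,"grip":-1}]'
python3 -m handwheel '[{"xyz":[0.05,0,0],"spin":0,"grip":-1},{"xyz":[0.05,0,0],"spin":0,"grip":-1}]'
python3 - <<'E'
from gap import *
gap(); goto(529.2,-54.9,86.2,103.2)
E
```

```text
time_s: 22.95
tcp_pos: [529.1, -55.9, 86.1]
orientation: [-3.141, -0.0, 1.803]
force: [0.4, -0.3, 0.1]
width: 0.252
grip_force: 78.4
time_s: 23.15
tcp_pos: [529.0, -55.3, 86.1]
orientation: [3.142, 0.0, 1.802]
force: [1.1, -1.0, -0.7]
width: 0.25
grip_force: 78.4
time_s: 23.35
tcp_pos: [529.0, -55.3, 86.2]
orientation: [3.141, 0.001, 1.802]
force: [0.5, -1.2, -1.0]
width: 0.245
grip_force: 78.4
red y [-93.6 -63.6 -38.9 -38.1] x [-10.7  11.2] z [68.8 70.1 71.2]
lug y [-34.6 -34.2 -23.2]
xyz cm [ 0.03  0.03 -0.  ] spin 0.04 | tcp [529.  -55.3  86.2] rpy [1.7998e+02 4.0000e-02 1.0324e+02] t 23.4 w 0.254 F [ 1.  -2.1 -1.1] J [-0.26  0.62  0.36  1.98 -0.37  0.61  0.58]
```

```bash
python3 -m handwheel '[{"xyz":[0.1,0,0],"spin":0,"grip":-1},{"xyz":[0.2,0,0],"spin":0,"grip":-1},{"xyz":[0.2,0,0],"spin":0,"grip":-1}]'
python3 - <<'E'
from gap import *
s=gap(); goto(529.2,-54.9,86.2,103.2)
cv2.imwrite('pics/w11.png',cv2.resize(s['image'][20:320,200:440],None,fx=2,fy=2))
E
```

```text
time_s: 23.7
tcp_pos: [529.0, -55.2, 86.3]
orientation: [3.14, 0.003, 1.801]
force: [1.2, -7.1, -2.2]
width: 0.252
grip_force: 78.3
red y [-93.5 -63.6 -38.9 -38.1] x [-10.7  11.2] z [69.  70.2 71.3]
lug y [-34.7 -34.3 -23.2]
xyz cm [0.02 0.03 0.01] spin -0.03 | tcp [528.9 -55.1  86.3] rpy [179.94   0.18 103.17] t 23.75 w 0.252 F [ 1.4 -7.  -2.3] J [-0.26  0.62  0.37  1.98 -0.37  0.61  0.58]
```

View pics/w11.png

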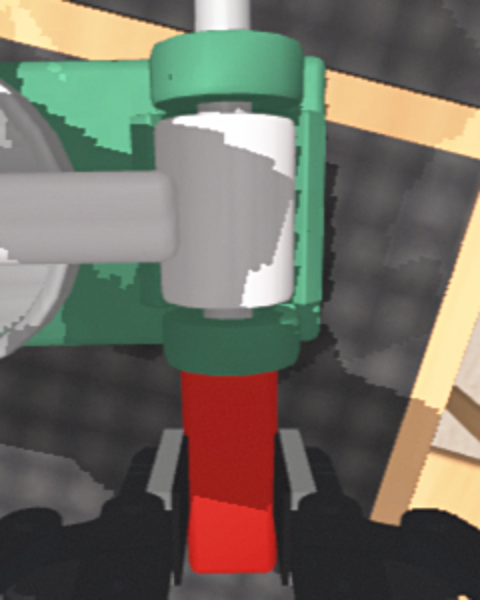

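The picture shows the shaft through both lugs and the barrel and out at the top, the red handle tight against the near lug (230,375); 7 N back-force confirms it is home. Release and rise.

```bash
python3 -m handwheel '[{"xyz":[0,0,0],"spin":0,"grip":-0.5},{"xyz":[0,0,0],"spin":0,"grip":-0.3},{"xyz":[0,0,0],"spin":0,"grip":-0.2},{"xyz":[0,0,0],"spin":0,"grip":0},{"xyz":[0,0,0],"spin":0,"grip":0}]'
python3 -m handwheel '[{"xyz":[0,0,-1],"spin":0,"grip":0},{"xyz":[0,0,-3],"spin":0,"grip":0},{"xyz":[0,0,-6],"spin":0,"grip":0.2},{"xyz":[-1,0,-10],"spin":0,"grip":0.5},{"xyz":[-2,0,-14],"spin":0,"grip":0.5}]'
python3 -m handwheel '[{"xyz":[0,0,0],"spin":0,"grip":0.5},{"xyz":[0,0,0],"spin":0,"grip":0.5},{"xyz":[0,0,0],"spin":0,"grip":0.5}]'
python3 - <<'E'
from gap import *
s=gap(); goto(529.2,-54.9,86.2,103.2)
a=np.radians(14.1); Rp=np.array([[np.cos(a),np.sin(a)],[-np.sin(a),np.cos(a)]])
C=cloud(s); P=np.dstack([(C[...,:2]-[513,6.4])@Rp.T,C[...,2]])
m=(abs(P[...,0]+50)<25)&(abs(P[...,1])<7)&(P[...,2]>75)&(P[...,2]<100); print('arm',m.sum(),P[m].mean(0).round(1))
m=(abs(P[...,0])<8)&(P[...,1]>38)&(P[...,2]>55)&(P[...,2]<80); print('tip',m.sum(),P[m].max(0).round(1))
E
```

```text
time_s: 24.25
tcp_pos: [528.4, -52.2, 86.1]
orientation: [-3.142, -0.001, 1.803]
force: [0.4, 0.2, 1.1]
width: 0.501
grip_force: 0.0
time_s: 24.75
tcp_pos: [532.6, -72.2, 228.0]
orientation: [-3.141, -0.0, 1.803]
force: [0.9, 0.3, -0.3]
width: 0.751
grip_force: 0.0
time_s: 25.05
tcp_pos: [532.2, -71.7, 225.4]
orientation: [-3.14, -0.001, 1.803]
force: [-0.0, -0.5, 0.2]
width: 0.749
grip_force: 0.0
red y [-94.7 -64.4 -37.3 -36.4] x [-11.   12.9] z [66.1 69.  70.7]
lug y [-34.7 -34.5 -23.8]
xyz cm [ 1.69  0.14 13.89] spin 0.09 | tcp [532.1 -71.7 225.1] rpy [-1.7988e+02 -5.0000e-02  1.0329e+02] t 25.1 w 0.752 F [-0.1 -0.2 -0.1] J [-0.33  0.41  0.48  1.89 -0.24  0.9   0.5 ]
arm 1022 [-50.3  -0.   86.7]
tip 293 [ 7.  59.4 70.6]
```

```bash
python3 -m handwheel '[{"xyz":[-3,0,0],"spin":0,"grip":0.5},{"xyz":[-6,0,0],"spin":0,"grip":0.5},{"xyz":[-6,0,0],"spin":0,"grip":0.5},{"xyz":[-6,0,0],"spin":0,"grip":0.5},{"xyz":[-6,0,0],"spin":0,"grip":0.5}]'
python3 - <<'E'
from gap import *
s=gap()
a=np.radians(14.1); Rp=np.array([[np.cos(a),np.sin(a)],[-np.sin(a),np.cos(a)]])
C=cloud(s); P=np.dstack([(C[...,:2]-[513,6.4])@Rp.T,C[...,2]])
h=cv2.cvtColor(s['image'],cv2.COLOR_BGR2HSV).astype(int)
m=(P[...,1]>-42)&(P[...,1]<-30)&(abs(P[...,0])<9)&(P[...,2]>50); v,u=np.nonzero(m); uc=int(np.median(u))
for c in(uc-6,uc,uc+6):
  for r in range(v.min(),v.max()+1): print(c,r,P[r,c].round(1),h[r,c])
E
```

```text
time_s: 25.6
tcp_pos: [546.2, -129.3, 225.2]
orientation: [-3.14, -0.001, 1.804]
force: [-0.6, 0.6, -0.8]
width: 0.75
grip_force: 0.0
red y [-94.8 -64.2 -37.1 -36.1] x [-11.1  12.4] z [66.2 69.  70.7]
lug y [-72.8 -72.8 -24.1]
309 66 [ -5.  -30.   80.3] [ 75 111 191]
309 67 [ -5.  -30.8  80.3] [ 75 112 194]
309 68 [ -5.  -31.4  79.5] [ 75 112 194]
309 69 [ -5.  -32.3  79.9] [ 75 112 196]
309 70 [ -5.  -33.   79.8] [ 75 113 197]
309 71 [ -5.1 -33.8  79.9] [ 75 112 195]
309 72 [ -5.1 -34.4  78.8] [ 76 113 173]
309 73 [ -5.1 -35.2  78.8] [ 76 110  90]
309 74 [ -5.2 -35.4  74.2] [ 79 113  79]
309 75 [ -5.5 -34.2  59.7] [78 70 95]
309 76 [ -5.3 -36.4  69.7] [  1 214 167]
309 77 [ -5.3 -37.2  69.8] [  1 205 255]
309 78 [ -5.3 -38.1  70.7] [  2 180 255]
309 79 [ -5.4 -38.8  69.3] [  2 175 255]
309 80 [ -5.4 -39.7  70.5] [  2 179 255]
309 81 [ -5.4 -40.4  69.5] [  2 178 255]
309 82 [ -5.4 -41.3  69.7] [  2 178 255]
315 66 [  0.1 -30.5  82.9] [ 75 112 192]
315 67 [  0.  -30.8  80.3] [ 75 113 192]
315 68 [  0.  -31.7  80.6] [ 75 112 192]
315 69 [  0.  -32.6  81.6] [ 74 112 192]
315 70 [  0.  -
[... 523 characters left out ...]
  5.1 -30.2  80.5] [ 75 109 175]
321 67 [  5.1 -31.   81. ] [ 75 108 172]
321 68 [-2.000e-01 -7.280e+01  3.426e+02] [ 75 110 172]
321 69 [  5.  -32.7  82.2] [ 75 112 173]
321 70 [  5.1 -33.3  80.7] [ 75 115 171]
321 71 [  5.1 -33.9  79.8] [ 75 112 169]
321 72 [  5.  -34.8  80.6] [ 75 108 123]
321 73 [  5.1 -35.4  79. ] [ 75 101  78]
321 74 [  5.2 -35.3  72.7] [77 46 99]
321 75 [  5.3 -35.4  67.8] [ 96  11 119]
321 76 [  5.3 -36.2  67.6] [  0 189 140]
321 77 [  5.3 -37.1  68. ] [  1 222 171]
321 78 [  5.2 -38.   68.7] [  2 200 255]
321 79 [  5.3 -38.7  67.9] [  2 195 255]
321 80 [  5.2 -39.7  69.2] [  2 196 254]
321 81 [  5.3 -40.3  67.3] [  2 197 254]
321 82 [  5.2 -41.4  69.1] [  2 197 254]
```

A sliver of steel about 1 mm wide remains between shoulder and lug (rows 74-75). I push the handle's rear gently home with shut fingers.

```bash
python3 -m handwheel '[{"xyz":[0,0.1,3],"spin":-0.8,"grip":-1},{"xyz":[0,0.16,6],"spin":-0.8,"grip":-1},{"xyz":[0,0.16,9],"spin":-0.8,"grip":-1},{"xyz":[0,0.16,12],"spin":-0.8,"grip":-1},{"xyz":[0,0.16,13.9],"spin":-0.8,"grip":-1}]'
python3 -m handwheel '[{"xyz":[0,0,0],"spin":0,"grip":-1},{"xyz":[0.5,0,0],"spin":0,"grip":-1},{"xyz":[1,0,0],"spin":0,"grip":-1},{"xyz":[1.5,0,0],"spin":0,"grip":-1},{"xyz":[2,0,0],"spin":0,"grip":-1}]'
python3 -m handwheel '[{"xyz":[0.2,0,0],"spin":0,"grip":-1},{"xyz":[0.4,0,0],"spin":0,"grip":-1},{"xyz":[0.6,0,0],"spin":0,"grip":-1},{"xyz":[0.6,0,0],"spin":0,"grip":-1}]'
python3 - <<'E'
from h import *
u=np.array([-.2436,.97]); goto(*(np.array([513.4,8.1])-106*u),85,104.1)
E
```

```text
time_s: 26.15
tcp_pos: [547.2, -128.6, 84.8]
orientation: [-3.139, -0.002, 1.818]
force: [-0.3, -0.5, -0.1]
width: -0.001
grip_force: 0.0
time_s: 26.65
tcp_pos: [543.9, -110.2, 88.0]
orientation: [3.14, 0.0, 1.817]
force: [-0.7, -0.1, 0.9]
width: 0.001
grip_force: 0.0
time_s: 27.05
tcp_pos: [542.0, -104.9, 87.1]
orientation: [-3.142, -0.0, 1.816]
force: [-0.3, 0.1, 1.0]
width: 0.004
grip_force: 0.0
xyz cm [ 1.05 -0.02  0.21] spin -0.04 | tcp [ 542.  -104.9   87.1] rpy [-1.8000e+02 -1.0000e-02  1.0406e+02] t 27.05 w 0.004 F [-0.3  0.1  1. ] J [-0.18  0.65  0.38  1.92 -0.39  0.64  0.69]
```

```bash
python3 -m handwheel '[{"xyz":[0.2,0,0.1],"spin":0,"grip":-1},{"xyz":[0.4,0,0.1],"spin":0,"grip":-1},{"xyz":[0.6,0,0.1],"spin":0,"grip":-1},{"xyz":[0.8,0,0.1],"spin":0,"grip":-1},{"xyz":[0.8,0,0.1],"spin":0,"grip":-1}]'
python3 -m handwheel '[{"xyz":[0.1,0,0],"spin":0,"grip":-1},{"xyz":[0.1,0,0],"spin":0,"grip":-1}]'
python3 -m handwheel '[{"xyz":[0.1,0,0],"spin":0,"grip":-1},{"xyz":[0.1,0,0],"spin":0,"grip":-1}]'
python3 -m handwheel '[{"xyz":[0.1,0,0],"spin":0,"grip":-1},{"xyz":[0.1,0,0],"spin":0,"grip":-1}]'
python3 - <<'E'
from gap import *
gap()
u=np.array([-.2436,.97]); goto(*(np.array([513.4,8.1])-106*u),85,104.1)
E
```

```text
time_s: 27.55
tcp_pos: [540.0, -96.9, 86.1]
orientation: [-3.142, -0.0, 1.817]
force: [0.1, 0.4, 0.1]
width: 0.001
grip_force: 0.0
time_s: 27.75
tcp_pos: [539.8, -96.3, 86.1]
orientation: [3.142, -0.0, 1.816]
force: [-0.1, -0.3, -0.6]
width: 0.0
grip_force: 0.0
time_s: 27.95
tcp_pos: [539.6, -95.3, 86.1]
orientation: [3.142, -0.0, 1.816]
force: [0.0, 0.2, 0.2]
width: -0.001
grip_force: 0.0
time_s: 28.15
tcp_pos: [539.5, -94.9, 86.2]
orientation: [3.141, 0.001, 1.816]
force: [1.1, -1.8, -1.0]
width: 0.001
grip_force: 0.9
red y [-93.5 -62.3 -36.6 -35.7] x [-10.3  12.4] z [67.  69.1 70.6]
lug y [-37.6 -37.6 -23.7]
xyz cm [ 0.03 -0.02  0.12] spin -0.06 | tcp [539.5 -94.9  86.2] rpy [1.7998e+02 5.0000e-02 1.0404e+02] t 28.2 w 0.003 F [ 0.7 -2.1 -0.9] J [-0.2   0.64  0.38  1.94 -0.39  0.63  0.68]
```

```bash
python3 -m handwheel '[{"xyz":[0.1,0,0],"spin":0,"grip":-1},{"xyz":[0.1,0,0],"spin":0,"grip":-1}]'
python3 -m handwheel '[{"xyz":[0.1,0,0],"spin":0,"grip":-1},{"xyz":[0.1,0,0],"spin":0,"grip":-1}]'
python3 -m handwheel '[{"xyz":[0.1,0,0],"spin":0,"grip":-1},{"xyz":[0.1,0,0],"spin":0,"grip":-1}]'
```

```text
time_s: 28.4
tcp_pos: [539.6, -94.8, 86.3]
orientation: [3.141, 0.002, 1.815]
force: [2.3, -5.1, -1.5]
width: 0.001
grip_force: 2.5
time_s: 28.6
tcp_pos: [539.6, -94.7, 86.5]
orientation: [3.14, 0.003, 1.815]
force: [1.7, -6.9, -1.1]
width: 0.0
grip_force: 3.6
time_s: 28.8
tcp_pos: [539.5, -94.6, 86.5]
orientation: [3.14, 0.005, 1.814]
force: [3.0, -9.1, -2.2]
width: -0.003
grip_force: 4.7
```

Hard stop, front of the fingers at press y ≈ -95: home. Back off along the axis, rise and check.

```bash
python3 -m handwheel '[{"xyz":[-0.5,0,0],"spin":0,"grip":-1},{"xyz":[-1.5,0,0],"spin":0,"grip":-1},{"xyz":[-3,0,0],"spin":0,"grip":-1},{"xyz":[-3.5,0,0],"spin":0,"grip":-1},{"xyz":[-3.5,0,-3],"spin":0,"grip":-1}]'
python3 -m handwheel '[{"xyz":[0,0,-4],"spin":0,"grip":0},{"xyz":[0,0,-8],"spin":0,"grip":0.5},{"xyz":[0,0,-11],"spin":0,"grip":0.5},{"xyz":[0,0,-11],"spin":0,"grip":0.5},{"xyz":[0,0,-11],"spin":0,"grip":0.5}]'
python3 - <<'E'
from gap import *
s=gap()
a=np.radians(14.1); Rp=np.array([[np.cos(a),np.sin(a)],[-np.sin(a),np.cos(a)]])
C=cloud(s); P=np.dstack([(C[...,:2]-[513,6.4])@Rp.T,C[...,2]])
h=cv2.cvtColor(s['image'],cv2.COLOR_BGR2HSV).astype(int)
m=(P[...,1]>-38)&(P[...,1]<-33)&(abs(P[...,0])<9)&(P[...,2]>50); v,u=np.nonzero(m); uc=int(np.median(u))
for r in range(v.min(),v.max()+1): print(r,P[r,uc].round(1),h[r,uc])
m=(abs(P[...,0]+50)<25)&(abs(P[...,1])<7)&(P[...,2]>75)&(P[...,2]<100); print('arm',m.sum(),P[m].mean(0).round(1))
m=(abs(P[...,0])<8)&(P[...,1]>38)&(P[...,2]>55)&(P[...,2]<80); print('tip',m.sum(),P[m].max(0).round(1) if m.any() else '')
goto(0,0,0,0)
E
```

```text
time_s: 29.3
tcp_pos: [544.7, -126.5, 113.6]
orientation: [-3.135, -0.002, 1.814]
force: [0.9, 0.2, 0.7]
width: -0.001
grip_force: 0.0
time_s: 29.8
tcp_pos: [547.2, -125.6, 226.4]
orientation: [3.141, -0.0, 1.816]
force: [-0.5, -0.3, -0.2]
width: 0.751
grip_force: 0.0
red y [-95.3 -64.4 -37.1 -36. ] x [-13.1  12.9] z [66.2 69.  70.8]
lug y [-69.3 -69.3 -24.2]
74 [  0.1 -33.   80.9] [ 76 115 188]
75 [  0.1 -34.   82.9] [ 75 114 186]
76 [  0.1 -34.6  81.1] [ 74 114 177]
77 [  0.1 -35.2  79.7] [ 77 115  84]
78 [  0.1 -35.3  74.3] [77 66 89]
79 [  0.1 -35.4  68.7] [  4  30 118]
80 [  0.1 -36.1  67.4] [  1 200 149]
81 [  0.1 -37.2  69.6] [  1 220 224]
82 [  0.1 -37.9  68.6] [  1 203 242]
arm 1231 [-49.8  -0.   86.6]
tip 0 
xyz cm [ 25.42 -49.96  22.61] spin 104.06 | tcp [ 546.6 -125.3  225.4] rpy [-1.7995e+02 -4.0000e-02  1.0406e+02] t 29.85 w 0.751 F [ 0.   0.  -0.6] J [-0.23  0.46  0.49  1.83 -0.26  0.92  0.63]
```

The reading is unchanged after a firm push against a hard stop, so the grey pixel is just the handle's rounded edge. The pin is home and the lever is level.

```bash
python3 -c "
from plant import job; print(job.hand_in())"
```

```text
the job is handed in; nothing more can be done
None
```

The lemon press is back together and handed in at about 30 s: the lever sits level with its foot in the cup, and the pin is through lug, barrel and lug, its red handle pushed to a hard stop against the lug. I did not touch the drinking cup, tumbler, salt shaker or blue pin, but I viewed 12 pictures, two over the limit of 10.

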